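Snap the power board onto the charging dock's barbed supports

TASK

Pick up the loose power board by its heat sink, set its three holes over the three barbed supports in the charging dock base, and press it down near each support in turn until every one has clicked through and the board stays down flush on all three. Press gently: never push the board onto the dock with more than about 25 N, so press one support at a time and feel for the click. Leave the other things on the bench where they are.

Things in the scene. Friction and masses are not known exactly. Their poses are not given: they have to be found in the camera images.
- board: Green power board, loose: rigid plate 130 (x) x 100 (y) x 3 mm, about 0.2 kg, flat on the bench, parts up. Origin: centre of its underside, z up. Black connector 18 x 30 x 12 mm at mid +x edge, two capacitors 13 mm across, 16 mm high at x=-50, y=+-32. Three 8 mm through holes: at x=+54, y=+-40 and x=-54, y=0. Bare plate around the holes; room to press 20 mm inboard of each along x.
- sink (a point): Centre of the top of the finned aluminium heat sink fixed in the middle of the board, the place to grip: 36 mm along board x, 30 mm along board y (grip across these 30), 28 mm high above the plate; this point is 31 mm above the board's underside. The plate beside its long sides is clear.
- dock: Open base of a charging dock, fixed on a riser plate that sets it 2 to 12 mm above the bench: grey tray 150 (x) x 124 (y) mm, rim 11 mm high, on a rubber pad. Origin: centre of the pad's underside, z up. Three white nylon barbed supports stand in the board's hole pattern (a pair at +x, one at -x), so the board fits one way only, board x along dock x. Seated: board underside 16 mm, plate top 19 mm above this origin.
- tray (a joint): How far the dock's tray is pushed straight down on its rubber pad, in m: 0 unloaded, 1 mm for every 40 N of push on the board (25 N: 0.63 mm). Its reading is too coarse to press by; feel the force.
- post0 (a point): Seat of the support (the underside of the clicked board lies 0 to 1 mm above it) at dock x=+54, y=+40 mm, z=16 mm; axes as the dock. Every support: white stem with a black rubber washer 13 mm across on its shoulder, above it a tapered boss 5.8 mm across, 6 mm high, then a slim pin with two sprung barbs (dock +x and -x sides), widest (10.6 mm) 3.4 mm above this point, tapering to a point 20 mm above it.
- hole0 (a point): centre of the board's hole at board x=+54, y=+40 mm, at the underside; it belongs on post0; axes as the board
- post1 (a point): Seat of the support (the underside of the clicked board lies 0 to 1 mm above it) at dock x=+54, y=-40 mm, z=16 mm; axes as the dock. A hole let down over a point first rests on the barbs, the board's underside 8 to 9 mm above this point, and goes no further by its own weight.
- hole1 (a point): centre of the board's hole at board x=+54, y=-40 mm, at the underside; it belongs on post1; axes as the board
- post2 (a point): Seat of the support (the underside of the clicked board lies 0 to 1 mm above it) at dock x=-54, y=+0 mm, z=16 mm; axes as the dock. Pressing one past its barbs takes roughly 10 to 20 N: barbs, then the washer, whose free top is 1 mm above this point and pushes an unclicked board back up. At the click the force drops; 0.5 mm below this point it is hard.
- hole2 (a point): centre of the board's hole at board x=-54, y=+0 mm, at the underside; it belongs on post2; axes as the board
- barb0a (a joint): Sprung barb on the +x side of support 0, in m: 0 sprung out (before the board comes, and again once clicked over it), up to 2.4 mm when squeezed in. The reading is too coarse to judge by.
- barb0b (a joint): Sprung barb on the -x side of support 0, in m: 0 sprung out (before the board comes, and again once clicked over it), up to 2.4 mm when squeezed in. The reading is too coarse to judge by.
- barb1a (a joint): Sprung barb on the +x side of support 1, in m: 0 sprung out (before the board comes, and again once clicked over it), up to 2.4 mm when squeezed in. The reading is too coarse to judge by.
- barb1b (a joint): Sprung barb on the -x side of support 1, in m: 0 sprung out (before the board comes, and again once clicked over it), up to 2.4 mm when squeezed in. The reading is too coarse to judge by.
- barb2a (a joint): Sprung barb on the +x side of support 2, in m: 0 sprung out (before the board comes, and again once clicked over it), up to 2.4 mm when squeezed in. The reading is too coarse to judge by.
- barb2b (a joint): Sprung barb on the -x side of support 2, in m: 0 sprung out (before the board comes, and again once clicked over it), up to 2.4 mm when squeezed in. The reading is too coarse to judge by.
- adapter: bystander: steel pyramid adapter, a stepped round piece 38 mm across and 36 mm high; origin at its underside. Leave alone.
- clamp: bystander: dark steel tube clamp, a plain ring 42 mm outside, 22 mm high; origin at its underside. Leave alone.
- driver: bystander: screwdriver lying on the bench, about 0.2 m long; origin at its underside (or resting axis). Leave alone.
- spanner: bystander: open steel spanner lying on the bench; origin at its underside (or resting axis). Leave alone.
- carton: bystander: small cardboard box 70 x 110 x 50 mm; origin at its underside. Leave alone.
- cartridge: bystander: upright adhesive cartridge 48 mm across, 190 mm tall; origin at its underside. Leave alone.
- profile: bystander: aluminium bar 30 x 100 x 20 mm; origin at its underside. Leave alone.
- cup: bystander: grey plastic cup 80 mm across, 70 mm high; origin at its underside. Leave alone.
Things that resemble listed ones, but are neither listed nor needed, are in the scene too. There is more than one size of the board; the one meant has the size given above.

How it is judged:
By the outcome, as a careful person would: the job done as asked, in the order asked, and still so for the second after the job is handed in, with the robot touching nothing.
It also fails if it takes over 72 s, if anything falls off the work surface, if the arm or the gripper's body presses on something with over 40 N, if the wrist force passes 120 N, or if a joint passes its speed limit or range.

ROBOT

A 7-joint arm with a two-finger parallel gripper is mounted at the origin on the work surface. World frame = base frame: x ahead of the robot, y to its left, z up, the work surface at z = 0. Lengths are in m, angles in rad, forces in N, time in s.
With the tool pointing down it reaches from about 0.425 to 1.025 m from the base axis. Payload 9.4 kg.
Tool frame: the origin (TCP) lies on the centre line of the jaws, within the pads' length; the fingertips stand 17 mm ahead of it and the grasp point (between the pads) lies 2 mm behind it; z points along the fingers, y is the line along which they close (so a half turn about z gives the same grasp; the last joint's range is limited). The gripper opens to 93 mm and grips with 3 to 60 N. Pads are 15 mm wide; open, the fingers measure 128 mm over their backs; the gripper's body (75 mm by 188 mm) begins 65 mm behind the grasp point.
Start: joints at [1.123, 0.599, -0.003, 1.599, 0.002, 0.943, -0.08], TCP at [0.263, -0.676, 0.236] pointing down, gripper open.
Joint ranges: [-2.57, 2.57], [-0.35, 1.97], [-1.29, 1.29], [0.11, 2.56], [-1.05, 4.19], [0.11, 1.86], [-2.63, 2.63]. Speed limits (rad/s): [2.22, 2.22, 3.01, 3.01, 3.14, 3.14, 3.14].

INTERFACE

Orientations are given as [roll, pitch, yaw] about the fixed x, y, z axes, in that order (R = Rz(yaw) Ry(pitch) Rx(roll)).
In Python, from plant import manip gives the robot as it stands.
- The arm moves only by the tool send_rows, never from a script. Its argument "deltas" is a list of rows, each a list of 6 numbers: the shift along the tool's x, y, z in m, then the turn, a rotation vector about the tool's x, y, z in degrees. A call has 1 to 8 rows; each row shifts and turns the commanded pose from where the row before left it, along the tool's axes as they then stand; what a row does not reach is not made up. A row lasts 1/8 s, in which the tool goes at most 62.5 mm and 10.7 degrees, less where a joint would pass 70% of its speed; a pose out of reach is approached as far as the arm can. A call is refused whole if a number of a shift passes 0.0625 or a number of a turn 10.7, either way. A call with a gripper value outside its range is refused whole. "claw" is the closure, from 0 (fully open) to 1 (shut), set as the call begins (left out, the last holds). The fingers move at their own pace and stop on an object; "squeeze" is the grip in N (left out, the last holds). Time passes only in rows, so rows that do not move let the fingers close. It gives the time, the measured TCP pose, the force, the opening and the grip force at its end, in the units of the state.
- manip.get_obs(): the state, without advancing time (a new reading comes with each control period).
- manip.read_camera(name): name is "scene" or "top" or "wrist"; returns (picture, depth): 420x560x3 uint8, red, green, blue; 420x560 float32, m along the optical axis (not along the pixel's ray), 0 where there is no reading.
- manip.camera_info(name): a dict with "intrinsics" (3x3 intrinsics, pixels), "rvec" (rotation vector, rad) and "tvec" (3), from world to camera coordinates, as OpenCV has them. Camera axes: x right, y down, z forward; pixel columns grow to the right and rows downward; lengths in m; the calibration is good to about 2 mm. The wrist camera is an equidistant fisheye: a pixel r from the principal point sees the ray r / f radians off the axis. A picture is of the moment at which its call begins: read the wrist's pose just before it. camera_info takes no time and is no camera call; for the wrist camera it gives the pose at the moment of the call.
- manip.close_job(): hands the job in; it is judged then, once.
Trained networks look in the newest picture that a camera, given by its name, has taken for a name from the list of things; names that differ only in an ending like _2 or _b are one class to them, and where a whole thing is asked for, a point or a joint stands for the part that bears it (a point fixed in the world has none). Each returns a list of dicts, best first, with "score" (0 to 1); they miss things now and then, are a little off and sometimes report something else, mostly with a low value. They report only what shows in the picture. A call takes as long as a camera call. They do not tell look-alikes from the thing itself.
- manip.boxes_of(camera, query): "xyz" ([x, y, z] in m, in the coordinates of the camera as it stood for that picture, good to about 4 mm: the middle of the surface that is visible of it).
- manip.cut_out(camera, query): "pixels" (420x560 bool, what is visible of it).
The state is a dict: "time_s": time; "q": joint angles; "qvel": joint speeds; "joint_torque": joint torques, N m; "eef_pos": TCP position; "eef_rot": TCP orientation; "wrist_force": force on the tool from outside, world axes, zero at the start; "moment": the same for the moment, N m; "grip_width": finger opening in m; "grasp_force": force on a finger pad.
Only numpy, scipy, OpenCV 4.12 (cv2) and the standard library are available. Lean on these libraries where they do the work, as an engineer would, in place of code of your own. Each camera call takes 0.05 s, during which the arm holds its last target. There are 200 camera calls.

## Working session

There is one attempt and no reset: what is moved stays moved. The work goes in short steps, Python scripts to look and compute and a tool call to move; the robot and the scene stay as the last step left them, time stands still between calls to the robot, and variables do not carry over. Pictures are saved under pics/ and viewed, at most 10 in all, crops included, and the job is handed in when it is done.

Besides the shell and the picture viewer there is one more tool, called as name([rows], argument=value, ...), one row to a line, values as JSON. send_rows: Moves the arm, as the interface text tells. Its arguments: {"type":"object","properties":{"deltas":{"type":"array","items":{"type":"array","items":{"type":"number"}}},"claw":{"type":"number"},"squeeze":{"type":"number"}},"required":["deltas"]}

```bash
mkdir -p pics; ls
cat > h.py <<'E'
import numpy as np, cv2
from plant import manip
def ext(n):
    i=manip.camera_info(n); R=cv2.Rodrigues(np.array(i["rvec"],float))[0]
    return np.array(i["intrinsics"]),R,np.array(i["tvec"],float).ravel()
def w(p,R,t): return (np.asarray(p)-t)@R   # cam->world
def unproj(n,u,v,d,e=None):
    K,R,t=e or ext(n); u=np.asarray(u,float);v=np.asarray(v,float)
    x=(u-K[0,2])/K[0,0]; y=(v-K[1,2])/K[1,1]
    if n=="wrist":
        r=np.hypot(x,y)+1e-9; s=np.tan(r)/r; x=x*s;y=y*s
    return w(np.stack([x*d,y*d,d+0*x],-1),R,t)
E
python3 - <<'E'
from h import *
for c in ("scene","top"):
    im,d=manip.read_camera(c); cv2.imwrite(f"pics/{c}0.png",im[:,:,::-1]); np.save(c+"d.npy",d)
    K,R,t=ext(c); print(c,K.round(1).tolist(),(-R.T@t).round(3))
    for q in ("board","sink","dock","post0","post2"):
        for b in manip.boxes_of(c,q)[:4]: print(q,round(b["score"],2),w(b["xyz"],R,t).round(3))
E
```

```text
pics
scene [[480.4, 0.0, 280.0], [0.0, 480.4, 214.0], [0.0, 0.0, 1.0]] [1.543 0.175 0.982]
board 0.89 [ 0.338 -0.157  0.002]
board 0.65 [ 0.583 -0.168  0.002]
board 0.59 [ 0.615 -0.34   0.001]
sink 0.95 [ 0.612 -0.342  0.006]
sink 0.73 [ 0.587 -0.168  0.005]
dock 0.66 [0.523 0.166 0.009]
post0 0.63 [0.514 0.169 0.011]
post0 0.24 [0.623 0.01  0.025]
post2 0.63 [0.514 0.169 0.011]
post2 0.24 [0.623 0.01  0.025]
top [[412.0, 0.0, 276.0], [0.0, 412.0, 207.8], [0.0, 0.0, 1.0]] [ 0.494 -0.022  1.042]
board 0.82 [ 0.581 -0.173  0.007]
board 0.72 [ 0.632 -0.448  0.128]
board 0.67 [ 0.608 -0.342 -0.001]
board 0.61 [ 0.325 -0.163  0.003]
sink 0.91 [ 0.609 -0.342 -0.001]
sink 0.79 [ 0.575 -0.174 -0.001]
sink 0.71 [ 0.331 -0.164  0.005]
sink 0.26 [ 0.717 -0.048  0.023]
dock 0.75 [0.512 0.162 0.01 ]
dock 0.68 [ 0.582 -0.174  0.007]
post0 0.65 [ 0.582 -0.174  0.006]
post0 0.6 [0.511 0.163 0.009]
post2 0.65 [ 0.582 -0.174  0.006]
post2 0.6 [0.511 0.163 0.009]
```

View pics/top0.png

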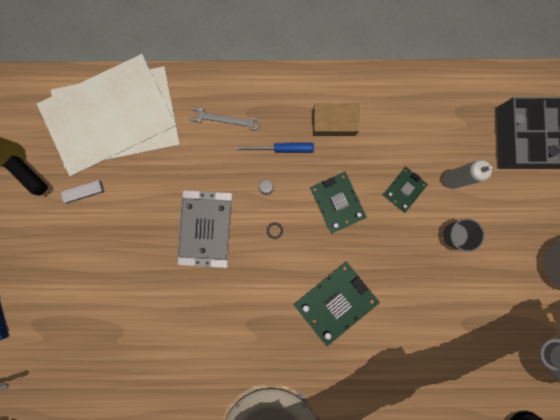

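View pics/scene0.png

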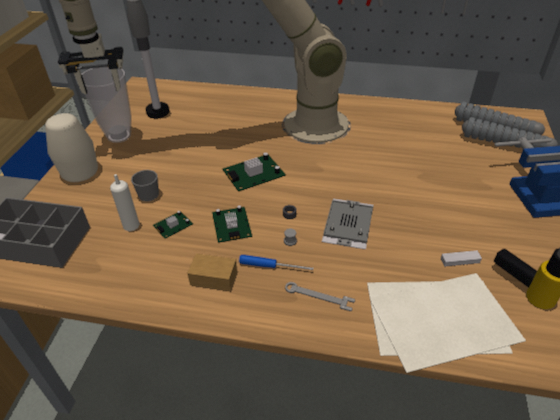

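Top view: three boards, large (338,305), medium (338,202), small (405,190). The medium one seems to be 130x100, with its connector at (328,183), so +x points up-left. The dock is at (205,230).

Run:
```python
from h import *
im=cv2.imread("pics/top0.png"); d=np.load("topd.npy"); e=ext("top")
b,g,r=[im[:,:,i].astype(int) for i in range(3)]
m=((g>r+8)&(g>b-2)).astype(np.uint8); m=cv2.morphologyEx(m,cv2.MORPH_CLOSE,np.ones((9,9)))
cs,_=cv2.findContours(m,0,2)
for c in cs:
    if cv2.contourArea(c)<300: continue
    p=c.reshape(-1,2); P=unproj("top",p[:,0],p[:,1],e[2][2]*0+1.036,e)
    rc=cv2.minAreaRect((P[:,:2]*1000).astype(np.float32)); print(rc)
o=manip.get_obs(); print(o["eef_pos"],o["eef_rot"],o["time_s"],o["wrist_force"],o["grip_width"])
K,R,t=ext("wrist"); print(K.round(1).tolist(),(-R.T@t).round(3),R.round(2).tolist())
# depth of dock
for v in range(190,272,6): print(v,[int(1000*unproj("top",u,v,d[v,u],e)[2]) for u in range(176,236,4)])
```

```text
((323.24420166015625, -165.10971069335938), (132.27798461914062, 170.26666259765625), 39.08673858642578)
((577.2909545898438, -170.65017700195312), (125.45053100585938, 96.36719512939453), 24.150850296020508)
((608.6466064453125, -338.9768371582031), (69.43805694580078, 89.51490020751953), 51.0209846496582)
[ 0.26269162 -0.67573968  0.2356543 ] [3.14155061e+00 7.19959736e-05 3.70793060e-01] 0.6 [ 0.21435033 -0.24161583 -0.06724491] 0.09298466089214566
[[325.2, 0.0, 285.1], [0.0, 325.2, 205.6], [0.0, 0.0, 1.0]] [ 0.325 -0.651  0.386] [[0.36, -0.93, -0.0], [-0.9, -0.35, 0.24], [-0.23, -0.09, -0.97]]
190 [-1, 1, 1, 0, 0, 0, 0, -3, 2, -1, 0, 1, 3, 0, -3]
196 [0, 1, 0, 0, 2, 2, 6, 4, 5, 10, 2, 4, 3, 4, -2]
202 [1, -1, 7, 11, 12, 9, 7, 9, 10, 8, 8, 7, 10, 8, 0]
208 [2, 1, 11, 12, 10, 1041, 8, 10, 9, 10, 6, 21, 12, 7, 0]
214 [0, 2, 7, 9, 8, 9, 9, 10, 9, 11, 11, 8, 7, 7, 2]
220 [0, 10, 11, 12, 9, 8, 10, 8, 10, 9, 6, 9, 6, 13, 0]
226 [-2, 14, 10, 10, 10, 13, 10, 11, 12, 11, 11, 6, 11, 14, 4]
232 [1, 15, 11, 6, 10, 10, 8, 14, 10, 12, 15, 10, 6, 16, -1]
238 [0, 10, 9, 11, 8, 10, 8, 9, 8, 14, 10, 8, 8, 11, 1]
244 [2, 10, 10, 10, 8, 7, 6, 11, 9, 9, 9, 10, 8, 14, 2]
250 [1, 8, 10, 8, 7, 6, 21, 16, 13, 10, 10, 10, 10, 2, 0]
256 [0, 13, 14, 9, 8, 11, 10, 9, 7, 9, 11, 7, 12, 0, 0]
262 [0, 4, 2, 3, -2, 10, 3, 4, 4, 1, 2, 1, 1, 1, 0]
268 [1, 0, 3, -2, 4, 2, -1, 1, -3, 1041, 1, -1, 3, 0, 1]
```

send_rows([
  [0.03,-0.0225,0,0,0,0],
  [0.0475,-0.0357,0,0,0,0],
  [0.0475,-0.0357,0,0,0,0],
  [0.0475,-0.0357,0,0,0,0],
  [0.0475,-0.0357,0,0,0,0],
  [0.0475,-0.0357,0,0,0,0],
  [0.0475,-0.0357,0,0,0,0],
  [0.0475,-0.0357,0,0,0,0],
], claw=0)

```text
time_s: 1.6
eef_pos: [0.5028, -0.2889, 0.2359]
eef_rot: [3.141, -0.0, 0.371]
wrist_force: [0.6, -0.3, -0.5]
grip_width: 0.0929
grasp_force: 0.0
```

send_rows([
  [0.0475,-0.0357,0,0,0,0],
  [0.0455,-0.034,0,0,0,0],
  [0.02,-0.0145,0,0,0,-3],
  [0,0,0,0,0,0],
  [0,0,0,0,0,0],
])

```text
time_s: 2.22
eef_pos: [0.5757, -0.173, 0.2356]
eef_rot: [3.141, 0.001, 0.421]
wrist_force: [-0.6, -0.1, -0.4]
grip_width: 0.0927
grasp_force: 0.0
```

Run:
```python
from h import *
o=manip.get_obs(); print(o["eef_pos"],o["eef_rot"],o["time_s"],o["wrist_force"])
e=ext("wrist"); im,d=manip.read_camera("wrist"); cv2.imwrite("pics/w1.png",im[:,:,::-1]); np.save("w1d.npy",d); np.save("w1e.npy",np.array([e[0],e[1],np.tile(e[2],(3,1))]))
for q in ("board","sink","hole0"):
    for b in manip.boxes_of("wrist",q)[:3]: print(q,round(b["score"],2),w(b["xyz"],e[1],e[2]).round(4))
```

```text
[ 0.57570178 -0.17296173  0.23556475] [3.14105698e+00 1.03155583e-03 4.20742600e-01] 2.225 [-0.60189073 -0.08751086 -0.39943611]
board 0.9 [ 0.581  -0.1667  0.0028]
board 0.84 [ 0.6098 -0.3404  0.0048]
board 0.75 [ 0.3406 -0.1701  0.0069]
sink 0.95 [ 0.3384 -0.1651  0.0072]
sink 0.8 [ 0.6093 -0.3358  0.0017]
sink 0.65 [0.5156 0.1559 0.0097]
hole0 0.9 [ 0.6103 -0.3372  0.0023]
hole0 0.85 [ 0.3377 -0.1722  0.0077]
hole0 0.77 [ 0.5811 -0.1715  0.0075]
```

View pics/w1.png

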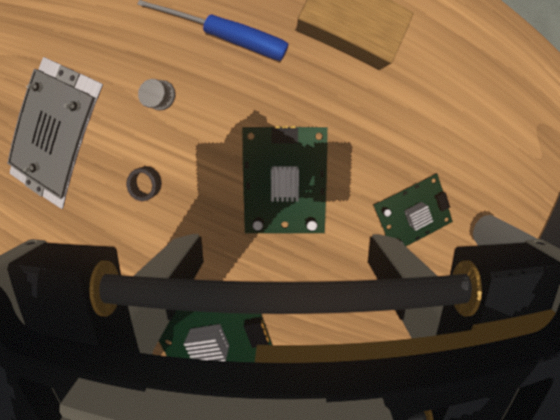

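Wrist view: the medium board is centred at (285,180), with holes near (251,135), (320,135) and (285,225). The dock is at (55,130).

```bash
cat >> h.py <<'E'
def plane(n,u,v,z,e):
    P=unproj(n,u,v,1.0,e); c=-e[1].T@e[2]; s=(z-c[2])/(P[...,2]-c[2]); return c+(P-c)*s[...,None]
def load(k):
    a=np.load(k); return a[0],a[1],a[2][0]
def proj(n,P,e):
    K,R,t=e; c=np.atleast_2d(P)@R.T+t
    x=c[:,0]/c[:,2]; y=c[:,1]/c[:,2]
    if n=="wrist":
        r=np.hypot(x,y)+1e-9; s=np.arctan(r)/r; x=x*s;y=y*s
    return np.stack([K[0,0]*x+K[0,2],K[1,1]*y+K[1,2]],-1)
def rectify(n,im,e,c,yaw,z,hw=0.09,s=3000):   # ortho view of plane z, centre c, x right along yaw, y up
    N=int(2*hw*s); a=(np.arange(N)+.5)/s-hw; X,Y=np.meshgrid(a,-a)
    cy,sy=np.cos(yaw),np.sin(yaw)
    P=np.stack([c[0]+cy*X-sy*Y,c[1]+sy*X+cy*Y,0*X+z],-1).reshape(-1,3)
    p=proj(n,P,e).astype(np.float32).reshape(N,N,2)
    return cv2.remap(im,p[...,0],p[...,1],cv2.INTER_CUBIC)
E
python3 - <<'E'
from h import *
im=cv2.imread("pics/w1.png"); e=load("w1e.npy")
b,g,r=[im[:,:,i].astype(int) for i in range(3)]
m=((g>r+6)).astype(np.uint8)*255
sub=m[110:245,235:335]; m2=cv2.morphologyEx(sub,cv2.MORPH_CLOSE,np.ones((13,13)))
cs,_=cv2.findContours(m2,0,2); c=max(cs,key=cv2.contourArea).reshape(-1,2)+[235,110]
P=plane("wrist",c[:,0],c[:,1],0.003,e); print(cv2.minAreaRect((P[:,:2]*1000).astype(np.float32)))
H=[]
for u,v in ((250,135),(320,135),(285,225)):
    w_=(r-g)[v-7:v+8,u-7:u+8].clip(0); w_=w_*(w_>0.4*w_.max()); yy,xx=np.mgrid[v-7:v+8,u-7:u+8]
    cu,cv_=(w_*xx).sum()/w_.sum(),(w_*yy).sum()/w_.sum(); p=plane("wrist",np.array(cu),np.array(cv_),0.003,e); H.append(p); print(cu,cv_,p.round(4),w_.max())
H=np.array(H)[:,:2]; print([np.linalg.norm(H[i]-H[j]).round(4) for i,j in((0,1),(0,2),(1,2))])
mid=(H[0]+H[1])/2; dx=mid-H[2]; print((mid+H[2])/2,np.degrees(np.arctan2(dx[1],dx[0])))
R=rectify("wrist",im,e,(0.579,-0.171),0.42,0.003); 
cv2.imwrite("pics/r1.png",R)
E
```

```text
((576.300537109375, -171.5818328857422), (127.6396255493164, 96.46149444580078), 23.8884334564209)
250.38836104513064 135.79928741092635 [ 0.6095 -0.1126  0.003 ] 30
318.5934959349593 135.79748706577976 [ 0.642  -0.1855  0.003 ] 48
284.41438356164383 224.21489726027397 [ 0.5271 -0.1929  0.003 ] 50
[np.float64(0.0799), np.float64(0.115), np.float64(0.1151)]
[ 0.57644141 -0.17097916] 23.978042072275567
```

View pics/r1.png

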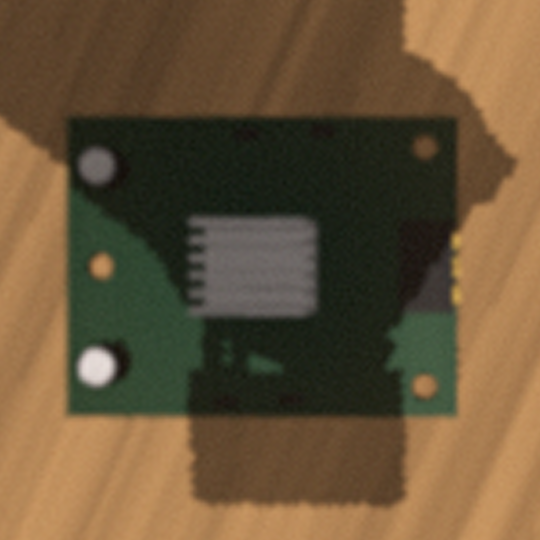

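send_rows([
  [0.0015,-0.0015,0.03,0,0,0.1],
  [0,0,0.05,0,0,0],
  [0,0,0.05,0,0,0],
  [0,0,0.045,0,0,0],
  [0,0,0.025,0,0,0],
  [0,0,0.0105,0,0,0],
  [0,0,0,0,0,0],
])

```text
time_s: 3.3
eef_pos: [0.5772, -0.1696, 0.025]
eef_rot: [-3.141, 0.001, 0.421]
wrist_force: [0.9, -0.9, 0.2]
grip_width: 0.093
grasp_force: 0.0
```

send_rows([
  [0,0,0,0,0,0],
  [0,0,0,0,0,0],
  [0,0,0,0,0,0],
  [0,0,0,0,0,0],
  [0,0,0,0,0,0],
  [0,0,0,0,0,0],
], claw=1, squeeze=30)

```text
time_s: 4.05
eef_pos: [0.5774, -0.169, 0.0251]
eef_rot: [-3.142, 0.0, 0.422]
wrist_force: [-0.4, -0.7, 0.6]
grip_width: 0.0376
grasp_force: 0.0
```

send_rows([
  [0,0,0,0,0,0],
  [0,0,0,0,0,0],
  [0,0,0,0,0,0],
])

```text
time_s: 4.42
eef_pos: [0.5775, -0.1692, 0.0251]
eef_rot: [3.141, -0.0, 0.421]
wrist_force: [0.7, -0.9, 0.1]
grip_width: 0.0299
grasp_force: 30.0
```

send_rows([
  [0,0,-0.01,0,0,0],
  [0,0,-0.03,0,0,0],
  [0,0,-0.05,0,0,0],
  [0,0,-0.05,0,0,0],
  [0,0,-0.04,0,0,0],
  [0,0,-0.03,0,0,0],
  [0,0,0,0,0,0],
  [0,0,0,0,0,0],
])

```text
time_s: 5.42
eef_pos: [0.5766, -0.1689, 0.2344]
eef_rot: [-3.141, 0.001, 0.422]
wrist_force: [-0.1, -0.0, -1.9]
grip_width: 0.0299
grasp_force: 30.0
```

send_rows([
  [0,-0.025,0,0,0,0],
  [0,-0.045,0,0,0,0],
  [0,-0.045,0,0,0,0],
  [0,-0.03,0,0,0,5],
  [0,-0.008,0,0,0,9],
  [0,0,0,0,0,9],
  [0,0,0,0,0,4],
  [0,0,0,0,0,0],
])

```text
time_s: 6.42
eef_pos: [0.5143, -0.0281, 0.2341]
eef_rot: [3.142, 0.002, -0.048]
wrist_force: [0.5, 0.0, -2.6]
grip_width: 0.0302
grasp_force: 30.0
```

send_rows([
  [0,0,0,0,0,0],
  [0,0,0,0,0,0],
])

```text
time_s: 6.68
eef_pos: [0.5152, -0.0291, 0.2348]
eef_rot: [3.142, 0.001, -0.049]
wrist_force: [0.2, 0.5, -1.5]
grip_width: 0.0298
grasp_force: 30.0
```

Run:
```python
from h import *
o=manip.get_obs(); print(o["eef_pos"],o["eef_rot"],o["time_s"],o["wrist_force"])
e=ext("wrist"); im,d=manip.read_camera("wrist"); im=im[:,:,::-1].copy(); cv2.imwrite("pics/w2.png",im); np.save("w2d.npy",d); np.save("w2e.npy",np.array([e[0],e[1],np.tile(e[2],(3,1))]))
for q in ("post0","dock"):
    for b in manip.boxes_of("wrist",q)[:4]: print(q,round(b["score"],2),w(b["xyz"],e[1],e[2]).round(4))
A=rectify("wrist",im,e,(.512,.162),-0.05,0.012,0.1,2500)
et=ext("top"); it,_=manip.read_camera("top"); it=it[:,:,::-1].copy(); cv2.imwrite("pics/t2.png",it)
cv2.imwrite("pics/v2.png",np.vstack([np.hstack([cv2.resize(im,(400,300)),cv2.resize(it,(400,300))]),np.hstack([cv2.resize(A,(300,300)),cv2.resize(im[40:260,0:220],(500,300))])]))
```

```text
[ 0.51521048 -0.02911801  0.23483131] [ 3.14158779e+00  6.34389649e-04 -4.88990640e-02] 6.675 [ 0.19330156  0.47367998 -1.48248205]
post0 0.95 [0.5151 0.1633 0.0097]
dock 0.89 [0.5235 0.1616 0.0096]
```

View pics/v2.png

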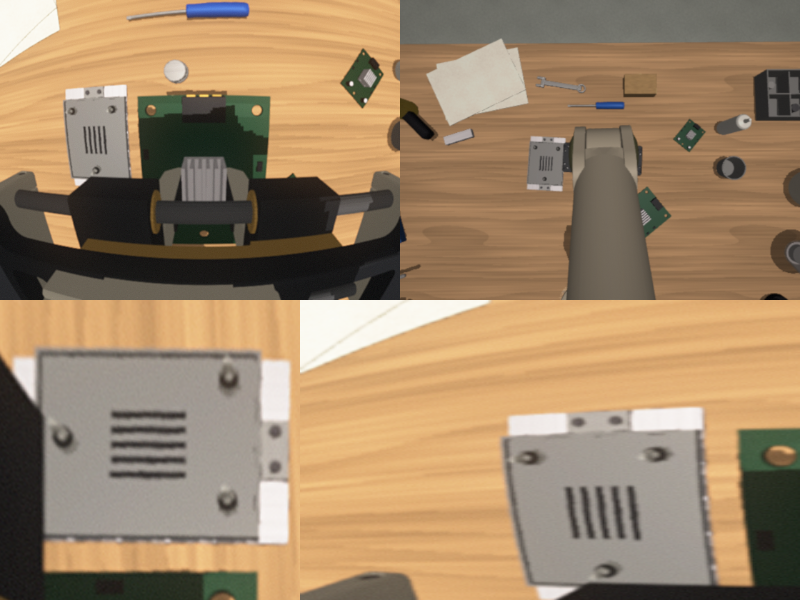

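The composite shows all three held-board holes, at about (211,154), (360,154) and (286,328) in the full frame. The dock posts are near (100,155), (156,152) and (134,239). Next I'll zoom in on the posts.

Run:
```python
from h import *
im=cv2.imread("pics/w2.png"); d=np.load("w2d.npy"); e=load("w2e.npy")
tiles=[]
for u,v in ((100,155),(156,152),(134,239)):
    tiles.append(cv2.resize(im[v-20:v+20,u-20:u+20],(260,260),interpolation=cv2.INTER_CUBIC))
t2=[]
for u,v in ((211,154),(360,154),(286,328)):
    t2.append(cv2.resize(im[v-20:v+20,u-20:u+20],(260,260),interpolation=cv2.INTER_CUBIC))
cv2.imwrite("pics/c2.png",np.vstack([np.hstack(tiles),np.hstack(t2)]))
# heights
vv,uu=np.mgrid[120:262:1,80:182:1]; Z=unproj("wrist",uu,vv,d[120:262,80:182],e)
mk=np.zeros(Z.shape[:2],bool)
dd=d[120:262,80:182]; ok=dd>0
for yr in np.arange(.09,.25,.008):
    row=[]
    for xr in np.arange(.43,.61,.012):
        s=ok&(abs(Z[...,0]-xr)<.006)&(abs(Z[...,1]-yr)<.004); row.append(int(round(1e4*np.median(Z[s][:,2]))) if s.sum()>2 else None)
    print(round(yr,3),row)
s=ok&(Z[...,2]>.026)&(Z[...,2]<.08); print(np.hstack([uu[s][:,None],vv[s][:,None],(Z[s]*1000).round(0)]).astype(int).tolist()[:60])
s=ok&(abs(Z[...,0]-.512)<.03)&(abs(Z[...,1]-.162)<.04); print(np.median(Z[s][:,2]))
s=ok&(abs(Z[...,0]-.53)<.08)&(Z[...,1]>.235)&(Z[...,2]<.03); print("bench",np.median(Z[s][:,2]))
```

```text
0.09 [None, None, None, None, None, None, None, None, None, None, None, None, None, None, 17]
0.098 [None, None, None, None, None, None, None, 6, 8, 9, 20, 32, 26, 17, 21]
0.106 [None, 143, 135, 138, 125, 121, 110, 112, 110, 109, 114, 112, 112, 38, 36]
0.114 [None, 110, 113, 108, 108, 106, 107, 112, 113, 109, 107, 113, 108, 41, 35]
0.122 [None, 108, 110, 108, 109, 107, 108, 108, 105, 110, 107, 216, 108, 41, 39]
0.13 [None, 107, 109, 108, 109, 111, 107, 108, 109, 110, 108, 114, 106, 41, 35]
0.138 [None, 108, 109, 109, 108, 110, 107, 108, 111, 106, 106, 110, 107, 49, 38]
0.146 [None, 108, 109, 108, 105, 111, 109, 112, 111, 109, 108, 108, 109, 77, 71]
0.154 [None, 109, 108, 107, 110, 110, 109, 111, 113, 110, 108, 105, 108, 73, 68]
0.162 [None, 104, 113, 109, 108, 110, 110, 111, 110, 110, 112, 107, 106, 75, 70]
0.17 [None, 108, 247, 118, 107, 111, 109, 110, 110, 111, 107, 108, 109, 90, 72]
0.178 [None, 109, 110, 110, 110, 109, 112, 110, 113, 108, 110, 108, 107, 101, 69]
0.186 [None, 107, 108, 108, 108, 110, 113, 111, 109, 107, 107, 107, 109, 108, 37]
0.194 [None, 110, 108, 109, 107, 110,
[... 1375 characters left out ...]
 156, 568, 202, 37], [94, 156, 568, 202, 35], [95, 156, 568, 201, 33], [96, 156, 568, 201, 31], [97, 156, 567, 201, 29], [98, 156, 567, 201, 27], [150, 156, 560, 123, 36], [151, 156, 560, 122, 37], [152, 156, 560, 123, 32], [153, 156, 560, 122, 30], [154, 156, 559, 122, 26], [91, 157, 567, 204, 38], [92, 157, 567, 202, 39], [93, 157, 567, 201, 38], [94, 157, 567, 201, 37], [95, 157, 567, 201, 34], [96, 157, 566, 201, 32], [97, 157, 566, 201, 30], [98, 157, 566, 202, 26], [154, 157, 558, 123, 26], [93, 158, 566, 203, 36], [94, 158, 566, 202, 35], [95, 158, 565, 201, 35], [96, 158, 565, 203, 29], [95, 159, 564, 203, 32], [96, 159, 564, 201, 32]]
0.010962451948158411
bench 0.0008220850733750265
```

View pics/c2.png

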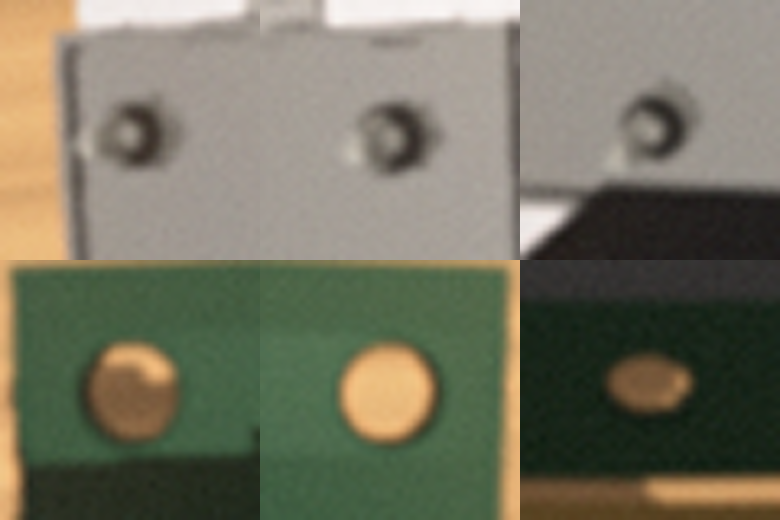

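Top row: washers centred at about (100.3,155.5), (156.5,153.1) and (135.1,238.7). Bottom row: holes at about (211.5,154.3), (359.7,154.3) and (286,326.8).

Run:
```python
from h import *
im=cv2.imread("pics/w2.png"); d=np.load("w2d.npy"); e=load("w2e.npy")
pat=np.array([[.054,.04],[.054,-.04],[-.054,0]])
def fit(P):
    c=P.mean(0); a=P-c; b=pat-pat.mean(0)
    th=np.arctan2((b[:,0]*a[:,1]-b[:,1]*a[:,0]).sum(),(b*a).sum()); R=np.array([[np.cos(th),-np.sin(th)],[np.sin(th),np.cos(th)]])
    o=c-R@pat.mean(0); return o,th,(P-(pat@R.T+o))*1000
pw=np.array([[100.3,155.5],[156.5,153.1],[135.1,238.7]])
g=cv2.cvtColor(im,cv2.COLOR_BGR2GRAY).astype(float)
Q=[]
for u,v in pw:
    yy,xx=np.mgrid[int(v)-8:int(v)+9,int(u)-8:int(u)+9]; k=g[yy,xx]
    mm=((k<95)).astype(np.uint8); c=max(cv2.findContours(mm,0,2)[0],key=cv2.contourArea); 
    el=cv2.minEnclosingCircle(c); Q.append([int(u)-8+el[0][0],int(v)-8+el[0][1]]); print(Q[-1],el[1])
for z in (.019,.020,):
  for A in (pw,np.array(Q)):
    P=plane("wrist",A[:,0],A[:,1],z,e)[:,:2]; r=fit(P); print("dock",z,r[0].round(4),r[1].round(4),r[2].round(1).tolist())
# depth-based posts
vv,uu=np.mgrid[120:262,80:182]; dd=d[120:262,80:182]; Z=unproj("wrist",uu,vv,dd,e)
for c in ((.567,.202),(.562,.122),(.456,.168)):
    s=(dd>0)&(np.hypot(Z[...,0]-c[0],Z[...,1]-c[1])<.014)&(Z[...,2]>.030); print("pin",np.median(Z[s],0).round(4),Z[s][:,2].max().round(4),s.sum())
ph=np.array([[211.5,154.3],[359.7,154.3],[286,326.8]])
for z in (.208,.211,.2128,.215):
    r=fit(plane("wrist",ph[:,0],ph[:,1],z,e)[:,:2]); print("board",z,r[0].round(4),r[1].round(4),r[2].round(1).tolist())
D=unproj("wrist",*np.mgrid[230:345:4,150:153],0,e) if 0 else None
uu=np.arange(232,345,4); print((unproj("wrist",uu,0*uu+175,d[175,uu],e)[:,2]*1e4).round(0))
uu=np.arange(210,250,4); print((unproj("wrist",uu,0*uu+175,d[175,uu],e)*1e4).round(0).tolist(), (unproj("wrist",uu,0*uu+230,d[230,uu],e)[:,2]*1e4).round(0))
print(manip.get_obs()["eef_pos"])
```

```text
[100.5, 155.38888931274414] 4.638240814208984
[156.72727298736572, 152.63636350631714] 4.693158149719238
[134.5, 238.0] 4.717090606689453
dock 0.019 [0.5104 0.1652] -0.0589 [[0.3, 0.3], [0.1, -0.2], [-0.4, -0.1]]
dock 0.019 [0.5109 0.1653] -0.0645 [[-0.3, 0.2], [0.3, -0.4], [0.0, 0.2]]
dock 0.02 [0.5105 0.1647] -0.0589 [[0.2, 0.2], [-0.0, -0.1], [-0.2, -0.1]]
dock 0.02 [0.511  0.1648] -0.0645 [[-0.4, 0.0], [0.2, -0.3], [0.2, 0.2]]
pin [0.5673 0.2016 0.0347] 0.0392 20
pin [0.5626 0.1218 0.0349] 0.0398 23
pin [0.4573 0.1684 0.0331] 0.0406 24
board 0.208 [ 0.5119 -0.0285] -0.0479 [[1.0, 0.9], [0.7, -0.9], [-1.7, 0.0]]
board 0.211 [ 0.5128 -0.0285] -0.0479 [[0.3, 0.3], [0.1, -0.2], [-0.5, -0.0]]
board 0.2128 [ 0.5133 -0.0286] -0.0479 [[-0.1, -0.1], [-0.2, 0.2], [0.3, -0.1]]
board 0.215 [ 0.514  -0.0286] -0.0479 [[-0.6, -0.6], [-0.6, 0.7], [1.2, -0.1]]
[2125. 2132. 2131. 2144. 2130. 2139. 2139. 2138. 2130. 2134. 2127. 2136.
 2133. 2134. 2136. 2145. 2135. 2134. 2142. 2148. 2138. 2138. 2132. 2132.
 2129. 2139. 2135. 2135. 2136.]
[[5581.0, 102.0, 2141.0], [5578.0, 81.0, 2133.0], [5578.0, 57.0, 2142.0], [5577.0, 35.0, 2143.0], [5574.0, 15.0, 2130.0], [5573.0, -8.0, 2137.0], [5571.0, -28.0, 2128.0], [5570.0, -50.0, 2129.0], [5570.0, -73.0, 2142.0], [5567.0, -93.0, 2130.0]] [2135. 2139. 2137. 2140. 2135. 2132. 2138. 2152. 2144. 2134.]
[ 0.51542953 -0.02930978  0.23508308]
```

send_rows([
  [-0.0019,-0.025,0,0,0,0.4],
  [-0.0025,-0.045,0,0,0,0.4],
  [-0.0025,-0.045,0,0,0,0],
  [-0.0025,-0.045,0,0,0,0],
  [-0.0025,-0.0332,0.02,0,0,0],
  [0,0,0.04,0,0,0],
  [0,0,0.04,0,0,0],
  [0,0,0.03,0,0,0],
])

```text
time_s: 7.88
eef_pos: [0.515, 0.1644, 0.1036]
eef_rot: [3.141, 0.001, -0.063]
wrist_force: [0.8, -0.3, -2.2]
grip_width: 0.0296
grasp_force: 30.0
```

send_rows([
  [0,0,0.02,0,0,0],
  [0,0,0.01,0,0,0],
  [0,0,0,0,0,0],
  [0,0,0,0,0,0],
  [0,0,0,0,0,0],
])

```text
time_s: 8.5
eef_pos: [0.5157, 0.1645, 0.0759]
eef_rot: [-3.141, -0.001, -0.064]
wrist_force: [-0.3, 0.7, -2.2]
grip_width: 0.0297
grasp_force: 30.0
```

Run:
```python
from h import *
o=manip.get_obs(); print(o["eef_pos"],o["eef_rot"],o["time_s"],o["wrist_force"])
e=ext("wrist"); im,d=manip.read_camera("wrist"); im=im[:,:,::-1].copy(); cv2.imwrite("pics/w3.png",im); np.save("w3d.npy",d); np.save("w3e.npy",np.array([e[0],e[1],np.tile(e[2],(3,1))]))
t2=[]
for u,v in ((211,154),(360,154),(286,328)):
    t2.append(cv2.resize(im[v-20:v+20,u-20:u+20],(260,260),interpolation=cv2.INTER_CUBIC))
cv2.imwrite("pics/c3.png",np.vstack([np.hstack(t2),cv2.resize(im[100:350],(780,340))]))
pat=np.array([[.054,.04],[.054,-.04],[-.054,0]]); th=-.0615
P=pat@np.array([[np.cos(th),np.sin(th)],[-np.sin(th),np.cos(th)]])+[.511,.165]
print(proj("wrist",np.c_[P,np.full(3,.0395)],e).round(1).tolist())
```

```text
[0.51568689 0.16448608 0.07591461] [-3.14097371e+00 -1.26058371e-03 -6.38676118e-02] 8.5 [-0.28179586  0.73941019 -2.17189671]
[[217.2, 156.9], [354.6, 156.5], [286.3, 318.5]]
```

View pics/c3.png

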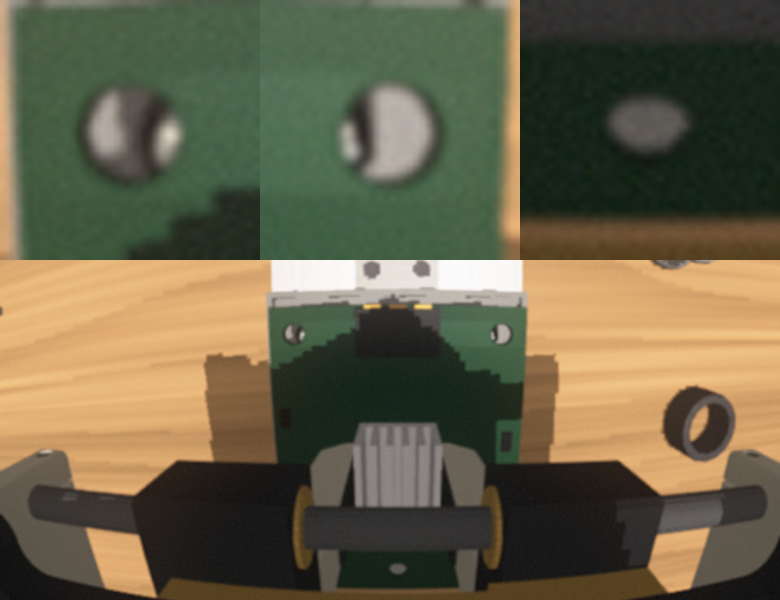

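Through holes 0 and 1 the pins show at about (216.8,154.8) and (353.8,155.5), within 2 px of the prediction. I'll compute the remaining offset.

Run:
```python
from h import *
e=load("w3e.npy"); d=np.load("w3d.npy")
ph=np.array([[211.5,154.3],[359.7,154.3],[286,326.8]]); zt=.0759-.022
H=plane("wrist",ph[:,0],ph[:,1],zt,e); print(H.round(4), ((H[0]+H[1])/2+H[2])[:2]/2)
th=-.0615
pat=np.array([[.054,.04],[.054,-.04],[-.054,0]])
P=pat@np.array([[np.cos(th),np.sin(th)],[-np.sin(th),np.cos(th)]])+[.511,.165]; print(P.round(4))
pp=np.array([[216.8,154.8],[353.8,155.5]])
for z in (.0395,.035): print(z,plane("wrist",pp[:,0],pp[:,1],z,e).round(4).tolist())
for u0,v0 in((211,154),(360,154)):
    vv,uu=np.mgrid[v0-8:v0+9,u0-9:u0+10]; Z=unproj("wrist",uu,vv,d[vv,uu],e); s=(Z[...,2]>.025)&(Z[...,2]<.045); print((Z[s]*1e4).round(0).astype(int).tolist()[:14])
```

```text
[[0.5701 0.2015 0.0539]
 [0.565  0.1219 0.0539]
 [0.4603 0.1684 0.0539]] [0.51394262 0.16504038]
[[0.5674 0.2016]
 [0.5624 0.1218]
 [0.4571 0.1683]]
0.0395 [[0.5686, 0.2017, 0.0395], [0.563, 0.1222, 0.0395]]
0.035 [[0.5683, 0.2027, 0.035], [0.5626, 0.1213, 0.035]]
[[5704, 2028, 332], [5699, 2033, 339], [5699, 2026, 341], [5695, 2028, 362], [5694, 2022, 362], [5689, 2036, 358], [5689, 2028, 363], [5688, 2022, 364], [5684, 2034, 369], [5684, 2026, 378], [5683, 2021, 374], [5680, 2029, 392], [5679, 2024, 390], [5678, 2020, 380]]
[[5646, 1216, 344], [5642, 1220, 361], [5638, 1223, 377], [5633, 1225, 387], [5630, 1214, 363], [5628, 1228, 396], [5627, 1221, 391], [5621, 1227, 392], [5623, 1224, 404]]
```

send_rows([
  [-0.0026,-0.0002,0,0,0,0],
  [0,0,0,0,0,0],
  [0,0,0.005,0,0,0],
  [0,0,0.005,0,0,0],
  [0,0,0.004,0,0,0],
  [0,0,0.003,0,0,0],
  [0,0,0,0,0,0],
])

```text
time_s: 9.43
eef_pos: [0.5125, 0.1647, 0.0577]
eef_rot: [3.141, 0.001, -0.064]
wrist_force: [-0.0, -0.3, -1.5]
grip_width: 0.0292
grasp_force: 30.0
```

send_rows([
  [0,0,0.0015,0,0,0],
  [0,0,0.001,0,0,0],
  [0,0,0,0,0,0],
])

```text
time_s: 9.8
eef_pos: [0.5126, 0.1647, 0.0556]
eef_rot: [3.142, 0.0, -0.064]
wrist_force: [0.1, 0.2, -1.7]
grip_width: 0.0298
grasp_force: 30.0
```

send_rows([
  [0,0,0.001,0,0,0],
  [0,0,0.001,0,0,0],
  [0,0,0,0,0,0],
])

```text
time_s: 10.18
eef_pos: [0.5126, 0.1647, 0.0535]
eef_rot: [3.142, 0.0, -0.064]
wrist_force: [0.9, 1.0, -2.4]
grip_width: 0.03
grasp_force: 30.0
```

send_rows([
  [0,0,0.0007,0,0,0],
  [0,0,0,0,0,0],
])

```text
time_s: 10.42
eef_pos: [0.5127, 0.1647, 0.0528]
eef_rot: [3.142, 0.0, -0.064]
wrist_force: [-0.1, -0.1, -2.6]
grip_width: 0.0297
grasp_force: 30.0
```

send_rows([
  [0,0,0.0007,0,0,0],
  [0,0,0,0,0,0],
])

```text
time_s: 10.68
eef_pos: [0.5127, 0.1647, 0.0522]
eef_rot: [-3.142, 0.0, -0.064]
wrist_force: [0.4, 0.9, -1.6]
grip_width: 0.0296
grasp_force: 30.0
```

send_rows([
  [0,0,0.0005,0,0,0],
  [0,0,0,0,0,0],
])

```text
time_s: 10.92
eef_pos: [0.5127, 0.1648, 0.0517]
eef_rot: [-3.142, -0.0, -0.064]
wrist_force: [-0.3, 0.1, -2.0]
grip_width: 0.0294
grasp_force: 30.0
```

send_rows([
  [0,0,0.0006,0,0,0],
  [0,0,0,0,0,0],
])

```text
time_s: 11.18
eef_pos: [0.5127, 0.1648, 0.0511]
eef_rot: [-3.142, -0.0, -0.064]
wrist_force: [-0.3, 0.8, 0.1]
grip_width: 0.03
grasp_force: 30.0
```

send_rows([
  [0,0,0.0005,0,0,0],
  [0,0,0,0,0,0],
])

```text
time_s: 11.42
eef_pos: [0.5128, 0.1648, 0.0507]
eef_rot: [-3.141, -0.0, -0.064]
wrist_force: [-0.5, 0.4, 2.5]
grip_width: 0.0296
grasp_force: 30.0
```

send_rows([
  [0,0,0,0,0,0],
  [0,0,0,0,0,0],
  [0,0,0,0,0,0],
  [0,0,0,0,0,0],
  [0,0,-0.01,0,0,0],
  [0,0,-0.03,0,0,0],
  [0,0,-0.04,0,0,0],
  [0,0,0,0,0,0],
], claw=0.5)

```text
time_s: 12.42
eef_pos: [0.5141, 0.1652, 0.1337]
eef_rot: [-3.139, -0.005, -0.064]
wrist_force: [-0.2, -0.2, -1.2]
grip_width: 0.0467
grasp_force: 0.0
```

Run:
```python
from h import *
o=manip.get_obs(); print(o["eef_pos"],o["eef_rot"],o["time_s"],o["wrist_force"],o["grip_width"])
e=ext("wrist"); im,d=manip.read_camera("wrist"); im=im[:,:,::-1].copy(); cv2.imwrite("pics/w4.png",im); np.save("w4d.npy",d); np.save("w4e.npy",np.array([e[0],e[1],np.tile(e[2],(3,1))]))
vv,uu=np.mgrid[0:420,0:560]; Z=unproj("wrist",uu,vv,d,e); c,s=np.cos(-.063),np.sin(-.063)
X=(Z[...,0]-.511)*c+(Z[...,1]-.165)*s; Y=-(Z[...,0]-.511)*s+(Z[...,1]-.165)*c
for x in (-40,-34,-28,25,34,42):
    print(x,[ (lambda q: int(np.median(Z[q][:,2])*1e4) if q.sum()>3 else None)((d>0)&(abs(X*1000-x)<3)&(abs(Y*1000-y)<3)) for y in(-40,-20,0,20,40)])
A=rectify("wrist",im,e,(.511,.165),-.063,0.03,.085,3400)
cv2.imwrite("pics/v4.png",A)
```

```text
[0.51411408 0.16515488 0.1337142 ] [-3.13926009 -0.00474346 -0.06403962] 12.425 [-0.15882924 -0.17432099 -1.15233836] 0.04672019805428347
-40 [None, 295, 298, 295, None]
-34 [None, 295, 298, 299, 296]
-28 [None, 296, 295, 296, None]
25 [2324, 2356, 2363, 2364, 2360]
34 [2255, 2176, 2178, 2178, 2257]
42 [297, 295, 295, 296, 298]
```

View pics/v4.png

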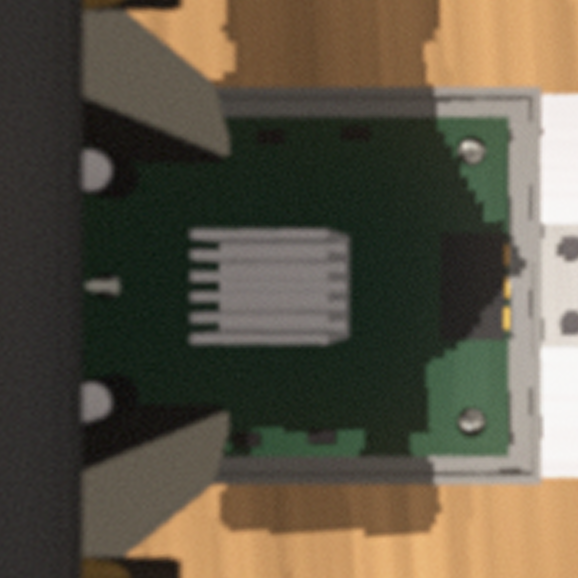

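The board sits level on all three barbs (plate top about 29 mm). I'll press support 2 first with closed fingers, tilted so the outer edge leads.

send_rows([
  [-0.01,0,0,0,0,0],
  [-0.0176,0,0,0,0,0],
  [-0.01,0,0,0,3,0],
  [0,0,0,0,3,0],
  [-0.0021,0,0.02,0,0,0],
  [-0.0026,0,0.025,0,0,0],
  [-0.0021,0,0.02,0,0,0],
  [0,0,0,0,0,0],
], claw=1, squeeze=10)

```text
time_s: 13.48
eef_pos: [0.473, 0.1667, 0.0637]
eef_rot: [3.139, -0.101, -0.063]
wrist_force: [-0.4, 0.4, 0.7]
grip_width: 0.0
grasp_force: 0.0
```

send_rows([
  [-0.0008,0,0.008,0,0,0],
  [0,0,0,0,0,0],
  [0,0,0,0,0,0],
])

```text
time_s: 13.85
eef_pos: [0.4753, 0.1671, 0.0576]
eef_rot: [-3.141, -0.105, -0.064]
wrist_force: [0.3, 1.4, 0.1]
grip_width: 0.0003
grasp_force: 0.0
```

send_rows([
  [-0.0004,0,0.004,0,0,0],
  [-0.0004,0,0.004,0,0,0],
  [-0.0001,0,0.001,0,0,0],
  [0,0,0,0,0,0],
])

```text
time_s: 14.35
eef_pos: [0.4759, 0.1673, 0.049]
eef_rot: [3.141, -0.103, -0.064]
wrist_force: [0.4, 0.3, -0.4]
grip_width: 0.0005
grasp_force: 0.0
```

send_rows([
  [-0.0001,0,0.001,0,0,0],
  [0,0,0,0,0,0],
])

```text
time_s: 14.6
eef_pos: [0.4759, 0.1673, 0.0481]
eef_rot: [3.141, -0.103, -0.064]
wrist_force: [-0.2, 0.1, -0.6]
grip_width: 0.0002
grasp_force: 0.0
```

send_rows([
  [-0.0001,0,0.001,0,0,0],
  [0,0,0,0,0,0],
])

```text
time_s: 14.85
eef_pos: [0.4759, 0.1674, 0.0471]
eef_rot: [3.141, -0.103, -0.064]
wrist_force: [0.5, 0.3, -0.6]
grip_width: 0.0007
grasp_force: 0.0
```

send_rows([
  [-0.0001,0,0.0008,0,0,0],
  [0,0,0,0,0,0],
])

```text
time_s: 15.1
eef_pos: [0.4759, 0.1674, 0.0463]
eef_rot: [3.141, -0.103, -0.064]
wrist_force: [0.6, 0.7, 0.3]
grip_width: 0.0006
grasp_force: 0.5
```

send_rows([
  [-0.0001,0,0.0008,0,0,0],
  [0,0,0,0,0,0],
])

```text
time_s: 15.35
eef_pos: [0.4759, 0.1674, 0.0455]
eef_rot: [3.141, -0.103, -0.064]
wrist_force: [-1.1, -0.2, 1.5]
grip_width: 0.0005
grasp_force: 1.0
```

send_rows([
  [-0.0001,0,0.0007,0,0,0],
  [0,0,0,0,0,0],
])

```text
time_s: 15.6
eef_pos: [0.4759, 0.1674, 0.0447]
eef_rot: [3.141, -0.103, -0.064]
wrist_force: [0.4, -0.0, 2.3]
grip_width: 0.0003
grasp_force: 1.1
```

send_rows([
  [-0.0001,0,0.0007,0,0,0],
  [0,0,0,0,0,0],
])

```text
time_s: 15.85
eef_pos: [0.4758, 0.1674, 0.044]
eef_rot: [3.141, -0.103, -0.064]
wrist_force: [-1.1, 0.9, 2.8]
grip_width: 0.0008
grasp_force: 1.1
```

send_rows([
  [-0.0001,0,0.0007,0,0,0],
  [0,0,0,0,0,0],
])

```text
time_s: 16.1
eef_pos: [0.4757, 0.1674, 0.0432]
eef_rot: [3.141, -0.103, -0.064]
wrist_force: [0.3, -0.4, -0.4]
grip_width: 0.0007
grasp_force: 0.0
```

send_rows([
  [-0.0001,0,0.0007,0,0,0],
  [0,0,0,0,0,0],
])

```text
time_s: 16.35
eef_pos: [0.4757, 0.1674, 0.0428]
eef_rot: [3.14, -0.102, -0.064]
wrist_force: [0.5, 0.0, 0.9]
grip_width: 0.0003
grasp_force: 0.4
```

send_rows([
  [-0.0001,0,0.0007,0,0,0],
  [0,0,0,0,0,0],
])

```text
time_s: 16.6
eef_pos: [0.4759, 0.1675, 0.0423]
eef_rot: [3.14, -0.102, -0.064]
wrist_force: [-0.9, -0.6, 0.7]
grip_width: 0.0007
grasp_force: 0.5
```

send_rows([
  [-0.0001,0,0.0006,0,0,0],
  [0,0,0,0,0,0],
])

```text
time_s: 16.85
eef_pos: [0.4764, 0.1676, 0.042]
eef_rot: [3.141, -0.102, -0.064]
wrist_force: [0.7, 0.4, -0.2]
grip_width: 0.0005
grasp_force: 0.0
```

```bash
cat > look.py <<'E'
from h import *
import sys
k=sys.argv[1]
o=manip.get_obs(); print(o["eef_pos"].round(4),o["eef_rot"].round(4),o["time_s"],o["wrist_force"].round(1),o["moment"].round(2)); print(np.round(o["q"],3))
e=ext("wrist"); im,d=manip.read_camera("wrist"); im=im[:,:,::-1].copy(); cv2.imwrite(f"pics/{k}.png",im)
vv,uu=np.mgrid[0:420,0:560]; Z=unproj("wrist",uu,vv,d,e); c,s=np.cos(-.063),np.sin(-.063)
X=((Z[...,0]-.511)*c+(Z[...,1]-.165)*s)*1000; Y=(-(Z[...,0]-.511)*s+(Z[...,1]-.165)*c)*1000
for x in range(-60,64,8):
    print(x,[ (lambda q: int(np.median(Z[q][:,2])*1e4) if q.sum()>3 else None)((d>0)&(Z[...,2]<.055)&(abs(X-x)<4)&(abs(Y-y)<4)) for y in range(-48,50,8)])
E
python3 look.py w5
```

```text
[0.4764 0.1676 0.042 ] [ 3.1406 -0.1021 -0.0638] 16.85 [ 0.7  0.4 -0.2] [0.08 0.08 0.05]
[-0.488  0.652  0.004  2.31   0.511  0.106 -2.627]
-60 [None, None, None, None, None, None, None, None, None, None, None, None, None]
-52 [None, None, None, None, None, None, None, None, None, None, None, None, None]
-44 [None, None, None, None, None, None, 501, None, None, None, None, None, None]
-36 [249, 250, 249, 247, 249, None, 493, None, 246, 250, 249, 246, 249]
-28 [251, 252, 252, 252, 253, 404, 425, 410, 271, 252, 253, 252, 253]
-20 [257, 257, 256, 255, 260, 322, 462, 326, 308, 257, 257, 257, 257]
-12 [266, 263, 260, 261, 405, 408, 532, 486, 476, 260, 261, 261, 261]
-4 [264, 264, 264, 264, 437, 399, 535, 454, 416, 266, 265, 268, 270]
4 [268, 271, 269, 270, 277, 371, 463, 338, 392, 270, 270, 270, 270]
12 [276, 276, 274, 273, 275, 359, 341, 338, 345, 274, 275, 275, 275]
20 [278, 278, 278, 279, 280, 281, 281, 282, 281, 279, 278, 278, 286]
28 [282, 282, 282, 282, 282, 282, 282, 283, 283, 283, 283, 283, 282]
36 [285, 286, 286, 287, 287, 286, 287, 288, 287, 288, 287, 288, 287]
44 [290, 291, 291, 291, 293, 303, 301, 304, 294, 292, 292, 292, 291]
52 [294, 295, 295, 295, 302, 416, 416, 416, 408, 297, 296, 299, 297]
60 [299, 299, 300, 299, 304, 419, 419, 419, 411, 300, 300, 299, 301]
```

View pics/w5.png

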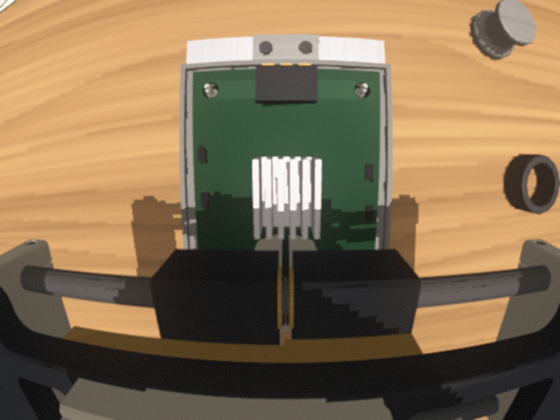

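The picture shows support 2 about 5.5 mm down and not yet clicked. Joint 6 is at its lower limit because of the tilt toward the base. I'll back off, turn the tool 90°, press supports 0 and 1 first, and finish support 2 with a vertical tool.

send_rows([
  [0.001,0,-0.01,0,0,0],
  [0.002,0,-0.02,0,0,0],
  [0.003,0,-0.03,0,-3,0],
  [0.01,0,-0.01,0,-3,0],
  [0.03,0,0,0,0,-5],
  [0.03,0,0,0,0,-10],
  [0,0,0,0,0,-10],
  [0,0,0,0,0,-10],
])

```text
time_s: 17.9
eef_pos: [0.5458, 0.1654, 0.1133]
eef_rot: [-3.141, 0.003, 0.552]
wrist_force: [0.3, 1.0, 1.1]
grip_width: 0.0001
grasp_force: 0.0
```

send_rows([
  [0,0,0,0,0,-10],
  [0,0,0,0,0,-10],
  [0,0,0,0,0,-10],
  [0,0,0,0,0,-10],
  [0,0,0,0,0,-10],
  [0,0,0,0,0,-5],
  [0,0,0,0,0,0],
  [0,0,0,0,0,0],
])

```text
time_s: 18.9
eef_pos: [0.5456, 0.1656, 0.113]
eef_rot: [-3.139, 0.001, 1.505]
wrist_force: [0.0, 0.1, 0.6]
grip_width: 0.0006
grasp_force: 0.0
```

```bash
python3 look.py w6; python3 -c "
from h import *
o=manip.get_obs(); y=-.0635; c,s=np.cos(y),np.sin(y)
for b in ((.029,.038),(.029,-.038)): t=np.array([.511+c*b[0]-s*b[1],.165+s*b[0]+c*b[1]]); print(b,t.round(4),(t-o['eef_pos'][:2]).round(4))"
```

```text
[0.5456 0.1656 0.113 ] [-3.1393e+00  1.5000e-03  1.5047e+00] 18.9 [0.  0.1 0.6] [-0.02 -0.04 -0.  ]
[ 0.115  0.698 -0.77   2.026  0.742  0.723 -1.194]
-60 [None, None, 233, 233, 235, 233, 233, 236, 234, 235, 387, 233, 232]
-52 [None, None, None, 239, 238, 239, 245, 238, 239, 240, 405, 245, 237]
-44 [None, None, None, 244, 244, 243, 243, 242, 242, 243, 314, 247, 240]
-36 [None, None, None, 248, 247, 247, 248, 248, 247, 248, 247, 245, 246]
-28 [None, None, None, 251, 252, 253, 252, 254, 251, 252, 252, 254, 249]
-20 [None, None, None, None, 527, 521, 530, 518, 263, 255, 257, 257, 254]
-12 [None, None, None, None, 538, 519, 535, 508, 368, 261, 261, 263, 258]
-4 [None, None, None, None, 534, 530, 537, 519, 384, 264, 265, 267, 265]
4 [None, None, None, None, 520, 519, 529, 515, 374, 271, 270, 272, 269]
12 [None, None, None, None, 535, 512, 523, 509, 363, 275, 273, 275, 271]
20 [None, None, None, None, 276, 282, 284, 285, 282, 278, 279, 278, 283]
28 [None, None, None, None, None, 283, 282, 281, 285, 282, 282, 285, 280]
36 [None, None, None, None, 281, 288, 288, 287, 288, 288, 287, 288, 285]
44 [None, None, None, None, None, 295, 296, 296, 293, 292, 291, 292, 288]
52 [None, None, None, None, 421, 416, 417, 416, 367, 296, 295, 292, 293]
60 [None, None, None, 302, 417, 420, 419, 419, 339, 301, 300, 301, 299]
(0.029, 0.038) [0.5424 0.2011] [-0.0032  0.0354]
(0.029, -0.038) [0.5375 0.1252] [-0.008  -0.0405]
```

send_rows([
  [0.015,-0.0046,0,0,0,0],
  [0.0201,0,0,3,0,0],
  [0,0.001,0.02,0,0,0],
  [0,0.0013,0.025,0,0,0],
  [0,0.0008,0.015,0,0,0],
  [0,0.0001,0.0025,0,0,0],
  [0,0,0,0,0,0],
])

```text
time_s: 19.82
eef_pos: [0.5428, 0.2013, 0.0501]
eef_rot: [-3.087, 0.001, 1.507]
wrist_force: [0.9, -0.5, 0.2]
grip_width: 0.0003
grasp_force: 0.0
```

send_rows([
  [0,0.0001,0.001,0,0,0],
  [0,0,0.001,0,0,0],
  [0,0,0,0,0,0],
])

```text
time_s: 20.2
eef_pos: [0.543, 0.201, 0.0483]
eef_rot: [-3.087, 0.001, 1.507]
wrist_force: [-0.0, 0.3, 0.9]
grip_width: 0.0007
grasp_force: 0.0
```

send_rows([
  [0,0.0001,0.001,0,0,0],
  [0,0,0,0,0,0],
])

```text
time_s: 20.45
eef_pos: [0.5429, 0.2011, 0.047]
eef_rot: [-3.086, 0.001, 1.507]
wrist_force: [0.2, -0.5, -0.5]
grip_width: 0.0005
grasp_force: 0.0
```

send_rows([
  [0,0,0.0008,0,0,0],
  [0,0,0,0,0,0],
])

```text
time_s: 20.7
eef_pos: [0.5428, 0.2011, 0.0461]
eef_rot: [-3.086, 0.001, 1.507]
wrist_force: [-0.2, -0.2, 0.4]
grip_width: 0.0005
grasp_force: 0.0
```

send_rows([
  [0,0.0001,0.0008,0,0,0],
  [0,0,0,0,0,0],
])

```text
time_s: 20.95
eef_pos: [0.5429, 0.2011, 0.0454]
eef_rot: [-3.086, 0.001, 1.507]
wrist_force: [0.3, 0.9, -0.5]
grip_width: 0.0002
grasp_force: 0.2
```

send_rows([
  [0,0,0.0008,0,0,0],
  [0,0,0,0,0,0],
])

```text
time_s: 21.2
eef_pos: [0.5429, 0.2012, 0.0447]
eef_rot: [-3.087, 0.001, 1.507]
wrist_force: [-0.2, -0.9, 1.0]
grip_width: 0.0006
grasp_force: 0.8
```

send_rows([
  [0,0.0001,0.0007,0,0,0],
  [0,0,0,0,0,0],
])

```text
time_s: 21.45
eef_pos: [0.5429, 0.2012, 0.0439]
eef_rot: [-3.087, 0.001, 1.507]
wrist_force: [-1.2, 0.1, 2.8]
grip_width: 0.0007
grasp_force: 1.2
```

send_rows([
  [0,0,0.0007,0,0,0],
  [0,0,0,0,0,0],
])

```text
time_s: 21.7
eef_pos: [0.5429, 0.2012, 0.0432]
eef_rot: [-3.087, 0.001, 1.507]
wrist_force: [-0.4, -0.3, 3.9]
grip_width: 0.0002
grasp_force: 1.7
```

send_rows([
  [0,0.0001,0.0007,0,0,0],
  [0,0,0,0,0,0],
])

```text
time_s: 21.95
eef_pos: [0.543, 0.2012, 0.0425]
eef_rot: [-3.086, 0.001, 1.507]
wrist_force: [0.0, 0.7, 3.0]
grip_width: 0.0004
grasp_force: 2.1
```

send_rows([
  [0,0,0.0007,0,0,0],
  [0,0,0,0,0,0],
])

```text
time_s: 22.2
eef_pos: [0.5428, 0.201, 0.0416]
eef_rot: [-3.086, 0.001, 1.507]
wrist_force: [-0.1, 0.5, 0.4]
grip_width: 0.0005
grasp_force: 0.4
```

send_rows([
  [0,0.0001,0.0007,0,0,0],
  [0,0,0,0,0,0],
])

```text
time_s: 22.45
eef_pos: [0.5429, 0.2011, 0.041]
eef_rot: [-3.086, 0.001, 1.507]
wrist_force: [0.3, 0.3, 1.8]
grip_width: 0.0004
grasp_force: 0.8
```

send_rows([
  [0,0,0.0006,0,0,0],
  [0,0,0,0,0,0],
])

```text
time_s: 22.7
eef_pos: [0.5429, 0.201, 0.0405]
eef_rot: [-3.086, 0.001, 1.507]
wrist_force: [1.2, 0.0, 3.9]
grip_width: 0.0009
grasp_force: 1.8
```

send_rows([
  [0,0,0.0005,0,0,0],
  [0,0,0,0,0,0],
])

```text
time_s: 22.95
eef_pos: [0.543, 0.2011, 0.04]
eef_rot: [-3.087, 0.001, 1.507]
wrist_force: [-0.3, -0.1, 4.6]
grip_width: 0.0005
grasp_force: 1.8
```

send_rows([
  [0,0.0001,0.0006,0,0,0],
  [0,0,0,0,0,0],
])

```text
time_s: 23.2
eef_pos: [0.543, 0.2011, 0.0396]
eef_rot: [-3.087, 0.001, 1.507]
wrist_force: [0.3, -0.7, 6.4]
grip_width: 0.0005
grasp_force: 3.3
```

send_rows([
  [0,0,0.0006,0,0,0],
  [0,0,0,0,0,0],
])

```text
time_s: 23.45
eef_pos: [0.543, 0.2012, 0.0392]
eef_rot: [-3.087, 0.001, 1.507]
wrist_force: [-0.6, -0.8, 10.2]
grip_width: 0.0006
grasp_force: 4.6
```

send_rows([
  [0,0,0.0005,0,0,0],
  [0,0,0,0,0,0],
])

```text
time_s: 23.7
eef_pos: [0.543, 0.2012, 0.0389]
eef_rot: [-3.087, 0.001, 1.507]
wrist_force: [-1.1, -0.3, 11.4]
grip_width: 0.0003
grasp_force: 5.7
```

send_rows([
  [0,0,0.0004,0,0,0],
  [0,0,0,0,0,0],
])

```text
time_s: 23.95
eef_pos: [0.543, 0.2012, 0.0387]
eef_rot: [-3.087, 0.001, 1.507]
wrist_force: [-1.4, -0.8, 13.8]
grip_width: 0.0007
grasp_force: 6.9
```

send_rows([
  [0,0,0.0003,0,0,0],
  [0,0,0,0,0,0],
])

```text
time_s: 24.2
eef_pos: [0.543, 0.2012, 0.0386]
eef_rot: [-3.088, 0.001, 1.507]
wrist_force: [-1.5, -2.4, 15.3]
grip_width: 0.0005
grasp_force: 7.9
```

send_rows([
  [0,0,0.0003,0,0,0],
  [0,0,0,0,0,0],
])

```text
time_s: 24.45
eef_pos: [0.543, 0.2012, 0.0385]
eef_rot: [-3.088, 0.002, 1.507]
wrist_force: [-2.2, -2.4, 17.4]
grip_width: 0.0004
grasp_force: 8.9
```

send_rows([
  [0,0,0.0003,0,0,0],
  [0,0,0,0,0,0],
])

```text
time_s: 24.7
eef_pos: [0.543, 0.2012, 0.0383]
eef_rot: [-3.088, 0.002, 1.507]
wrist_force: [-1.8, -2.3, 20.3]
grip_width: 0.0005
grasp_force: 9.9
```

```bash
python3 look.py w7
```

```text
[0.543  0.2012 0.0383] [-3.0878e+00  1.6000e-03  1.5070e+00] 24.7 [-1.8 -2.3 20.3] [-0.7   0.6   0.06]
[ 0.013  0.821 -0.699  2.007  0.806  0.666 -1.281]
-60 [None, None, None, 246, 242, 235, 353, None, 214, 211, 197, 193, 182]
-52 [None, None, None, 252, 253, None, 360, None, 212, 210, 365, 263, 182]
-44 [None, None, None, None, None, None, None, None, None, 207, 292, 208, 186]
-36 [None, None, None, None, None, None, None, None, None, None, 196, 196, 188]
-28 [None, None, None, None, None, None, None, None, None, None, None, 200, 189]
-20 [None, None, None, None, None, None, None, None, None, None, None, 201, 191]
-12 [None, None, None, None, None, None, None, None, None, None, None, 204, 192]
-4 [None, None, None, None, None, None, None, None, None, None, None, 206, 196]
4 [None, None, None, None, None, None, None, None, None, None, None, 207, 197]
12 [None, None, None, None, None, None, None, None, None, None, None, 208, 199]
20 [None, None, None, None, None, None, None, None, None, None, None, None, 239]
28 [None, None, None, 267, 261, 256, 249, None, None, None, 478, 466, 296]
36 [None, None, None, None, None, None, None, None, None, None, None, None, 268]
44 [None, None, None, None, None, None, None, None, None, None, None, 214, 210]
52 [None, None, None, None, None, None, None, None, None, None, None, 223, 206]
60 [None, None, None, None, None, None, None, None, None, None, None, 218, 209]
```

send_rows([
  [0,0,0.0003,0,0,0],
  [0,0,0,0,0,0],
])

```text
time_s: 25.0
eef_pos: [0.5431, 0.2012, 0.0382]
eef_rot: [-3.088, 0.002, 1.507]
wrist_force: [-3.1, -3.0, 21.8]
grip_width: 0.0006
grasp_force: 10.9
```

send_rows([
  [0,0,0.0002,0,0,0],
  [0,0,0,0,0,0],
])

```text
time_s: 25.25
eef_pos: [0.5431, 0.2012, 0.0382]
eef_rot: [-3.088, 0.002, 1.507]
wrist_force: [-2.5, -2.4, 22.7]
grip_width: 0.0006
grasp_force: 11.6
```

send_rows([
  [0,0,-0.004,0,0,0],
  [0,-0.001,-0.018,0,0,0],
  [0,-0.001,-0.022,0,0,0],
  [0,0,0,0,0,0],
  [0,0,0,0,0,0],
])

```text
time_s: 25.88
eef_pos: [0.5433, 0.2008, 0.0807]
eef_rot: [-3.087, 0.001, 1.507]
wrist_force: [0.6, -1.1, -0.6]
grip_width: 0.0005
grasp_force: 0.0
```

```bash
cat > plane.py <<'E'
from h import *
import sys
o=manip.get_obs(); print(o["eef_pos"].round(4),o["time_s"],np.round(o["q"],2))
e=ext("wrist"); im,d=manip.read_camera("wrist"); cv2.imwrite(f"pics/{sys.argv[1]}.png",im[:,:,::-1])
vv,uu=np.mgrid[0:420,0:560]; Z=unproj("wrist",uu,vv,d,e); c,s=np.cos(-.063),np.sin(-.063)
X=((Z[...,0]-.511)*c+(Z[...,1]-.165)*s)*1000; Y=(-(Z[...,0]-.511)*s+(Z[...,1]-.165)*c)*1000
q=(d>0)&(Z[...,2]>.0165)&(Z[...,2]<.034)&(abs(X)<62)&(abs(Y)<47)&~((abs(X)<24)&(abs(Y)<20))&~((X>42)&(abs(Y)<19))&~((X<-38)&(abs(Y)>20))
q&=(im[...,1].astype(int)>im[...,0])
P=np.c_[X[q],Y[q],np.ones(q.sum())]; z=Z[q][:,2]*1000; k=np.ones(len(z),bool)
for _ in range(8):
    a=np.linalg.lstsq(P[k],z[k],rcond=None)[0]; k=abs(P@a-z)<max(.6,2*np.std((P@a-z)[k]))
print("n",k.sum(),"rms",np.std((P@a-z)[k]).round(2),"plate top mm at posts 0,1,2:",[(a@[x,y,1]).round(2) for x,y in((54,40),(54,-40),(-54,0))])
b=(d>0)&(Y>72)&(Y<110)&(abs(X)<60)&(abs(Z[...,2])<.01); print("bench",np.median(Z[b][:,2]) if b.sum() else None)
E
python3 plane.py w8
```

```text
[0.5433 0.2008 0.0807] 25.875 [ 0.05  0.77 -0.76  1.99  0.73  0.74 -1.22]
n 3654 rms 0.47 plate top mm at posts 0,1,2: [np.float64(23.74), np.float64(29.37), np.float64(23.68)]
bench 0.0008338656110719552
```

Run:
```python
from h import *
o=manip.get_obs(); R=cv2.Rodrigues(np.zeros(3))[0]
from scipy.spatial.transform import Rotation as Ro
T=Ro.from_euler("xyz",o["eef_rot"]).as_matrix()
e=ext("wrist"); im,d=manip.read_camera("wrist"); vv,uu=np.mgrid[0:420,0:560]; Z=unproj("wrist",uu,vv,d,e)
L=(Z-o["eef_pos"])@T*1000
for z in range(-24,22,3):
    q=(d>0)&(abs(L[...,2]-z)<1.5)&(abs(L[...,0])<25)&(abs(L[...,1])<45)
    if q.sum()>3: print(z,q.sum(),"x",np.percentile(L[q][:,0],[3,97]).round(1),"y",np.percentile(L[q][:,1],[1,99]).round(1))
```

```text
-24 28 x [ 8.3 10.4] y [-2.8  2.7]
-21 35 x [ 8.3 10.3] y [-2.9  2.7]
-18 22 x [ 8.2 10.2] y [-2.9  2.8]
-15 34 x [ 7.8 10.2] y [-3.   2.9]
-12 32 x [ 7.9 10.2] y [-3.1  2.9]
-9 57 x [-5.1 10.2] y [-6.4  6.9]
-6 155 x [ 1.2 10.2] y [-14.6  14. ]
-3 149 x [ 8.2 10.2] y [-14.1  13.8]
0 116 x [ 8.3 10.2] y [-14.5  14.1]
3 127 x [ 8.3 10.3] y [-14.3  13.6]
6 106 x [ 8.2 10.3] y [-14.2  13.5]
9 105 x [ 8.3 10.3] y [-13.2  12.1]
12 68 x [ 8.3 10.3] y [-9.7 10.5]
15 38 x [ 8.2 10.3] y [-6.9  7.5]
18 4 x [8.2 8.3] y [-0.3  1.3]
```

send_rows([
  [0,0,-0.01,-3,0,-5],
  [0,0,0,0,0,-10],
  [0,0,0,0,0,-10],
  [0,0,0,0,0,-10],
  [0,0,0,0,0,-10],
  [0,0,0,0,0,-10],
  [0,0,0,0,0,-10],
  [0,0,0,0,0,-10],
])

```text
time_s: 26.98
eef_pos: [0.5435, 0.201, 0.0899]
eef_rot: [-3.141, -0.004, 2.822]
wrist_force: [-0.2, 0.6, -0.3]
grip_width: 0.0004
grasp_force: 0.0
```

send_rows([
  [0,0,0,0,0,-10],
  [0,0,0,0,0,-5],
  [-0.0095,0.0022,0,0,0,0],
  [0,0,0,0,3,0],
  [0,0,0,0,0,0],
  [0,0,0,0,0,0],
])

```text
time_s: 27.72
eef_pos: [0.5534, 0.2028, 0.0903]
eef_rot: [3.141, -0.055, 3.077]
wrist_force: [-1.0, -0.4, -0.8]
grip_width: 0.0001
grasp_force: 0.0
```

```bash
python3 plane.py w9; python3 -c "
from plant import manip;o=manip.get_obs();print(o['eef_rot'],o['wrist_force'])"
```

```text
[0.5534 0.2028 0.0903] 27.725 [ 0.23  0.92 -1.1   1.95  0.96  0.99  0.15]
n 12025 rms 0.5 plate top mm at posts 0,1,2: [np.float64(23.7), np.float64(29.39), np.float64(23.68)]
bench 0.0008104504496190496
[ 3.14072532 -0.05460276  3.07744964] [-0.05397477 -0.34997717  0.22785682]
```

send_rows([
  [-0.0008,0,0.015,0,0,0],
  [-0.001,0,0.02,0,0,0],
  [-0.0005,0,0.009,0,0,0],
  [-0.0001,0,0.002,0,0,0],
  [0,0,0,0,0,0],
])

```text
time_s: 28.4
eef_pos: [0.5532, 0.203, 0.0444]
eef_rot: [3.14, -0.055, 3.078]
wrist_force: [1.1, -1.1, 0.2]
grip_width: 0.0004
grasp_force: 0.0
```

send_rows([
  [-0.0001,0,0.0015,0,0,0],
  [0,0,0.0015,0,0,0],
  [0,0,0,0,0,0],
])

```text
time_s: 28.78
eef_pos: [0.5532, 0.2027, 0.0415]
eef_rot: [3.141, -0.055, 3.078]
wrist_force: [0.7, -0.7, 0.1]
grip_width: 0.0006
grasp_force: 0.0
```

send_rows([
  [-0.0001,0,0.001,0,0,0],
  [0,0,0,0,0,0],
])

```text
time_s: 29.02
eef_pos: [0.5533, 0.2028, 0.0405]
eef_rot: [3.14, -0.055, 3.078]
wrist_force: [0.4, 0.3, 0.9]
grip_width: 0.0004
grasp_force: 0.6
```

send_rows([
  [0,0,0.0007,0,0,0],
  [0,0,0,0,0,0],
])

```text
time_s: 29.28
eef_pos: [0.5533, 0.2028, 0.04]
eef_rot: [3.141, -0.055, 3.078]
wrist_force: [-0.5, -0.9, 4.2]
grip_width: 0.0007
grasp_force: 2.2
```

send_rows([
  [0,0,0.0005,0,0,0],
  [0,0,0,0,0,0],
])

```text
time_s: 29.52
eef_pos: [0.5533, 0.2028, 0.0396]
eef_rot: [3.141, -0.055, 3.078]
wrist_force: [-0.2, -1.3, 6.9]
grip_width: 0.0004
grasp_force: 3.3
```

send_rows([
  [0,0,0.0005,0,0,0],
  [0,0,0,0,0,0],
])

```text
time_s: 29.78
eef_pos: [0.5533, 0.2029, 0.0393]
eef_rot: [3.141, -0.055, 3.078]
wrist_force: [-0.8, -0.4, 7.8]
grip_width: 0.0004
grasp_force: 4.1
```

send_rows([
  [0,0,0.0004,0,0,0],
  [0,0,0,0,0,0],
])

```text
time_s: 30.02
eef_pos: [0.5534, 0.2029, 0.0391]
eef_rot: [3.141, -0.054, 3.078]
wrist_force: [-0.4, -2.2, 10.3]
grip_width: 0.0005
grasp_force: 5.0
```

send_rows([
  [0,0,0.0004,0,0,0],
  [0,0,0,0,0,0],
])

```text
time_s: 30.28
eef_pos: [0.5534, 0.2029, 0.0389]
eef_rot: [3.141, -0.054, 3.078]
wrist_force: [-0.6, -3.2, 12.6]
grip_width: 0.0004
grasp_force: 6.1
```

send_rows([
  [0,0,0.0004,0,0,0],
  [0,0,0,0,0,0],
])

```text
time_s: 30.52
eef_pos: [0.5534, 0.2029, 0.0387]
eef_rot: [3.141, -0.054, 3.078]
wrist_force: [-1.5, -3.0, 14.2]
grip_width: 0.0003
grasp_force: 7.2
```

send_rows([
  [0,0,0.0003,0,0,0],
  [0,0,0,0,0,0],
])

```text
time_s: 30.78
eef_pos: [0.5534, 0.2029, 0.0386]
eef_rot: [3.141, -0.054, 3.078]
wrist_force: [-2.1, -3.6, 16.4]
grip_width: 0.0007
grasp_force: 8.1
```

send_rows([
  [0,0,0.0003,0,0,0],
  [0,0,0,0,0,0],
])

```text
time_s: 31.02
eef_pos: [0.5534, 0.2029, 0.0385]
eef_rot: [3.141, -0.054, 3.078]
wrist_force: [-1.4, -4.1, 18.3]
grip_width: 0.0004
grasp_force: 9.0
```

send_rows([
  [0,0,0.0003,0,0,0],
  [0,0,0,0,0,0],
])

```text
time_s: 31.28
eef_pos: [0.5534, 0.2029, 0.0383]
eef_rot: [3.141, -0.053, 3.078]
wrist_force: [-2.2, -3.6, 21.1]
grip_width: 0.0003
grasp_force: 9.9
```

send_rows([
  [0,0,0.0003,0,0,0],
  [0,0,0,0,0,0],
])

```text
time_s: 31.52
eef_pos: [0.5534, 0.203, 0.0382]
eef_rot: [3.141, -0.053, 3.078]
wrist_force: [-2.0, -4.8, 22.0]
grip_width: 0.0005
grasp_force: 10.8
```

```bash
python3 plane.py w10; python3 -c "
from plant import manip;o=manip.get_obs();print(o['wrist_force'],o['moment'])"
```

```text
[0.5534 0.203  0.0382] 31.525 [ 0.2   0.98 -1.04  1.97  1.05  0.93  0.09]
n 16962 rms 0.48 plate top mm at posts 0,1,2: [np.float64(21.79), np.float64(28.73), np.float64(23.05)]
bench 0.0008181455997223915
[-1.6691311  -5.63193971 22.13993324] [-1.04598261  0.51993109  0.04832047]
```

send_rows([
  [0.0003,0,-0.005,0,0,0],
  [0.001,0,-0.02,0,0,0],
  [0,-0.025,0,0,0,0],
  [0,-0.035,0,0,0,0],
  [0,-0.02,0,0,0,0],
  [-0.0006,0,0.012,0,0,0],
  [-0.0002,0,0.004,0,0,0],
  [0,0,0,0,0,0],
])

```text
time_s: 32.58
eef_pos: [0.5477, 0.1243, 0.0449]
eef_rot: [3.14, -0.056, 3.079]
wrist_force: [0.3, -0.7, -0.2]
grip_width: 0.0007
grasp_force: 0.0
```

send_rows([
  [-0.0001,0,0.0015,0,0,0],
  [0,0,0.001,0,0,0],
  [-0.0001,0,0.001,0,0,0],
  [0,0,0.001,0,0,0],
])

```text
time_s: 33.08
eef_pos: [0.548, 0.1232, 0.0408]
eef_rot: [3.14, -0.055, 3.078]
wrist_force: [0.0, 0.3, 2.3]
grip_width: 0.0005
grasp_force: 1.0
```

send_rows([
  [-0.0001,0,0.0008,0,0,0],
  [0,0,0.0008,0,0,0],
])

```text
time_s: 33.33
eef_pos: [0.548, 0.1231, 0.0394]
eef_rot: [3.14, -0.055, 3.078]
wrist_force: [-0.6, 0.6, 7.5]
grip_width: 0.0003
grasp_force: 3.6
```

send_rows([
  [-0.0001,0,0.0008,0,0,0],
  [0,0,0.0008,0,0,0],
])

```text
time_s: 33.58
eef_pos: [0.5481, 0.1231, 0.0385]
eef_rot: [3.141, -0.054, 3.078]
wrist_force: [-2.1, -2.2, 17.1]
grip_width: 0.0004
grasp_force: 8.7
```

send_rows([
  [0,0,0.0003,0,0,0],
  [0,0,0,0,0,0],
])

```text
time_s: 33.83
eef_pos: [0.5481, 0.1231, 0.0385]
eef_rot: [3.141, -0.054, 3.078]
wrist_force: [-2.2, -1.4, 15.7]
grip_width: 0.0006
grasp_force: 8.1
```

```bash
python3 plane.py w11; python3 -c "
from plant import manip;o=manip.get_obs();print(o['wrist_force'],o['moment'])"
```

```text
[0.5481 0.1231 0.0385] 33.825 [ 0.33  0.96 -1.05  2.03  1.07  0.91  0.17]
n 16130 rms 0.48 plate top mm at posts 0,1,2: [np.float64(23.01), np.float64(21.65), np.float64(23.0)]
bench 0.0008122137994598862
[-1.80226287 -0.67545779 16.49442698] [-0.21393529  0.47144645 -0.004465  ]
```

send_rows([
  [0,0,0.0003,0,0,0],
  [0,0,0,0,0,0],
])

```text
time_s: 34.12
eef_pos: [0.5481, 0.1231, 0.0383]
eef_rot: [3.141, -0.054, 3.078]
wrist_force: [-2.5, -2.1, 18.6]
grip_width: 0.0005
grasp_force: 9.1
```

send_rows([
  [0,0,0.0003,0,0,0],
  [0,0,0,0,0,0],
])

```text
time_s: 34.38
eef_pos: [0.5481, 0.1231, 0.0383]
eef_rot: [3.141, -0.054, 3.078]
wrist_force: [-3.6, -1.9, 21.0]
grip_width: 0.0003
grasp_force: 10.2
```

send_rows([
  [0,0,0.0003,0,0,0],
  [0,0,0,0,0,0],
])

```text
time_s: 34.62
eef_pos: [0.5481, 0.1231, 0.0382]
eef_rot: [3.141, -0.053, 3.078]
wrist_force: [-3.3, -2.5, 22.6]
grip_width: 0.0004
grasp_force: 11.3
```

send_rows([
  [0.0004,-0.0003,0,0,0,0],
  [0,0,0,0,0,0],
])

```text
time_s: 34.88
eef_pos: [0.5481, 0.1231, 0.0382]
eef_rot: [3.14, -0.053, 3.078]
wrist_force: [-2.3, -1.4, 22.1]
grip_width: 0.0
grasp_force: 10.7
```

send_rows([
  [0.0003,-0.0002,0.0001,0,0,0],
  [0,0,0,0,0,0],
])

```text
time_s: 35.12
eef_pos: [0.548, 0.1231, 0.0382]
eef_rot: [3.14, -0.052, 3.078]
wrist_force: [-1.5, -1.6, 21.0]
grip_width: 0.0006
grasp_force: 10.7
```

send_rows([
  [0.0003,-0.0003,0.0003,0,0,0],
  [0,0,0,0,0,0],
])

```text
time_s: 35.38
eef_pos: [0.548, 0.1231, 0.0381]
eef_rot: [3.14, -0.052, 3.078]
wrist_force: [-0.1, -1.4, 23.3]
grip_width: 0.0006
grasp_force: 11.4
```

```bash
python3 plane.py w12
python3 - <<'E'
from h import *
im=cv2.imread("pics/w12.png")
e=ext("wrist")
th=-.063; pat=np.array([[.054,.04],[.054,-.04],[-.054,0]])
P=pat@np.array([[np.cos(th),np.sin(th)],[-np.sin(th),np.cos(th)]])+[.511,.165]
p=proj("wrist",np.c_[P,np.full(3,.023)],e); print(p.round(0).tolist())
t=[]
for u,v in p:
    u=int(np.clip(u,24,535));v=int(np.clip(v,24,395)); t.append(cv2.resize(im[v-24:v+24,u-24:u+24],(260,260),interpolation=cv2.INTER_CUBIC))
cv2.imwrite("pics/c12.png",np.vstack([np.hstack(t),cv2.resize(im,(780,340))[:340]]))
E
```

```text
[0.548  0.1231 0.0381] 35.375 [ 0.33  0.96 -1.05  2.04  1.07  0.9   0.17]
n 16032 rms 0.48 plate top mm at posts 0,1,2: [np.float64(22.85), np.float64(21.41), np.float64(22.78)]
bench 0.0007904271948647005
[[418.0, 272.0], [283.0, 277.0], [359.0, 79.0]]
```

View pics/c12.png

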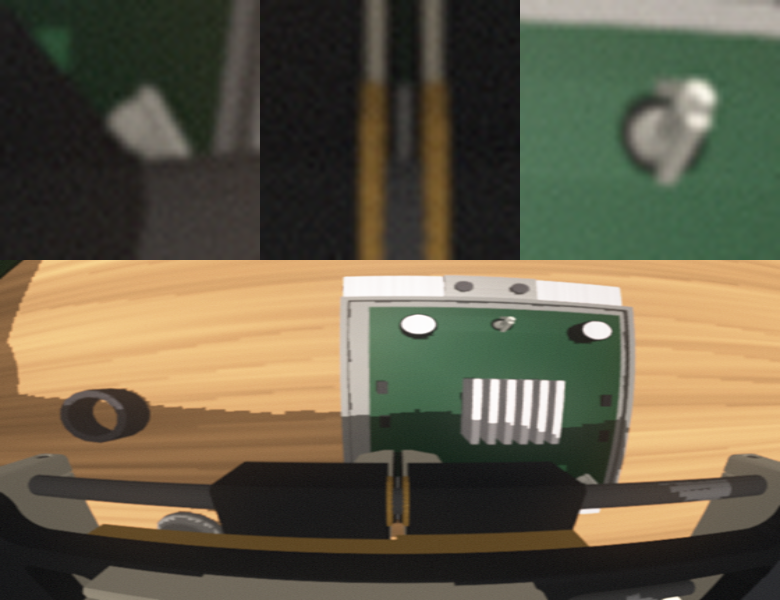

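The picture shows the board nearly level with the pin through hole 2. The plate heights suggest the post is now bottoming on its washer, and the dip from 17.1 to 15.7 N may have been support 1's click. I'll lift and check what stays down.

send_rows([
  [0.0003,0,-0.005,0,0,0],
  [0.001,0,-0.02,0,0,0],
  [0.001,0,-0.025,0,0,0],
  [0,0,0,0,0,0],
  [0,0,0,0,0,0],
])

```text
time_s: 36.05
eef_pos: [0.547, 0.1213, 0.0853]
eef_rot: [-3.142, -0.056, 3.077]
wrist_force: [0.2, 1.7, -0.5]
grip_width: 0.0003
grasp_force: 0.0
```

```bash
python3 plane.py w13
python3 - <<'E'
from h import *
e=ext("wrist"); im,d=manip.read_camera("wrist"); vv,uu=np.mgrid[0:420,0:560]; Z=unproj("wrist",uu,vv,d,e); c,s=np.cos(-.063),np.sin(-.063)
X=((Z[...,0]-.511)*c+(Z[...,1]-.165)*s)*1000; Y=(-(Z[...,0]-.511)*s+(Z[...,1]-.165)*c)*1000; z=Z[...,2]*1000
for n,(x,y) in enumerate(((54,40),(54,-40),(-54,0))):
    q=(d>0)&(np.hypot(X-x,Y-y)<10)&(z>24.5)&(z<45); print(n,q.sum())
    for h in range(25,42,2):
        k=q&(abs(z-h)<1)
        if k.sum(): print("  ",h,k.sum(),"x",(X[k].min()-x).round(1),(X[k].max()-x).round(1),"y",(Y[k].min()-y).round(1),(Y[k].max()-y).round(1))
q=(d>0)&(abs(z)<8)&(X>78)&(X<90)&(abs(Y)<60); print("riser",[np.median(z[(d>0)&(z<9)&(abs(X+82)<4)&(abs(Y-y)<6)]).round(2) for y in(-45,-30,0,30,45)])
q=(d>0)&(abs(abs(Y)-56)<3)&(abs(X)<50)&(z>5)&(z<20); print("between board and rim",np.percentile(z[q],[5,25,50,75,95]).round(1))
E
```

```text
[0.547  0.1213 0.0853] 36.05 [ 0.37  0.9  -1.1   2.02  0.98  0.96  0.23]
n 11689 rms 0.49 plate top mm at posts 0,1,2: [np.float64(23.49), np.float64(23.47), np.float64(23.51)]
bench 0.0008167727325889232
0 88
   25 24 x -8.7 4.5 y -7.9 8.5
   27 12 x -5.4 -0.4 y -1.0 0.6
   29 10 x -4.9 -0.3 y -0.6 1.9
   31 8 x -3.6 -0.5 y -0.8 1.3
   33 9 x -3.6 -0.2 y -0.6 1.4
   35 7 x -3.1 0.5 y -0.8 2.3
   37 11 x -2.7 0.8 y -0.8 1.1
   39 7 x -1.5 0.1 y -0.2 1.9
1 0
2 116
   25 46 x -9.1 6.2 y -8.9 9.5
   27 8 x -4.4 4.2 y -1.1 1.3
   29 6 x -3.4 3.9 y -1.0 0.4
   31 15 x -3.8 3.5 y -0.6 1.4
   33 9 x -3.6 3.2 y -0.5 1.8
   35 8 x -1.7 2.8 y -0.7 1.7
   37 15 x -2.1 1.7 y -1.0 2.1
   39 9 x -1.0 0.9 y -0.1 1.5
riser [np.float64(3.91), np.float64(3.68), np.float64(6.88), np.float64(3.74), np.float64(3.61)]
between board and rim [ 9.8 10.4 10.9 11.5 14.9]
```

send_rows([
  [0,0.015,0,0,-3,0],
  [0.02,0.0263,0,0,0,0],
  [0.035,0,0,0,0,0],
  [0.0228,0,0,0,0,0],
  [0,0,0,0,-2,0],
  [0,0,0.015,0,0,0],
  [0,0,0.015,0,0,0],
  [0,0,0,0,0,0],
])

```text
time_s: 37.15
eef_pos: [0.4724, 0.168, 0.0551]
eef_rot: [3.142, 0.03, 3.078]
wrist_force: [0.2, 0.6, 0.4]
grip_width: 0.0003
grasp_force: 0.0
```

Run:
```python
from h import *
o=manip.get_obs(); print(o["eef_pos"].round(4),o["eef_rot"].round(3),o["time_s"],np.round(o["q"],3)); p=o["eef_pos"]-[.511,.165,0]; y=-.063
print("board xy",p[0]*np.cos(y)+p[1]*np.sin(y),-p[0]*np.sin(y)+p[1]*np.cos(y))
```

```text
[0.4724 0.168  0.0551] [3.142 0.03  3.078] 37.15 [ 0.202  0.858 -1.031  2.223  1.2    0.791 -0.165]
board xy -0.038699420497895355 0.0005184786978335455
```

send_rows([
  [0.0003,0,0.008,0,0,0],
  [0.0002,0,0.005,0,0,0],
  [0,0,0.001,0,0,0],
  [0,0,0,0,0,0],
])

```text
time_s: 37.65
eef_pos: [0.4731, 0.1683, 0.0424]
eef_rot: [3.141, 0.032, 3.078]
wrist_force: [1.0, 0.1, -0.6]
grip_width: 0.0005
grasp_force: 0.0
```

send_rows([
  [0,0,0.0006,0,0,0],
  [0,0,0,0,0,0],
])

```text
time_s: 37.9
eef_pos: [0.4732, 0.1683, 0.0418]
eef_rot: [3.14, 0.032, 3.078]
wrist_force: [-0.3, -0.8, -0.1]
grip_width: 0.0005
grasp_force: 0.0
```

send_rows([
  [0,0,0.0005,0,0,0],
  [0,0,0,0,0,0],
])

```text
time_s: 38.15
eef_pos: [0.4731, 0.1683, 0.0412]
eef_rot: [3.141, 0.032, 3.078]
wrist_force: [-0.3, -0.2, -1.0]
grip_width: 0.0003
grasp_force: 0.0
```

send_rows([
  [0,0,0.0004,0,0,0],
  [0,0,0,0,0,0],
])

```text
time_s: 38.4
eef_pos: [0.4731, 0.1683, 0.0408]
eef_rot: [3.141, 0.032, 3.078]
wrist_force: [-0.8, 0.4, 0.8]
grip_width: 0.0
grasp_force: 0.0
```

send_rows([
  [0,0,0.0004,0,0,0],
  [0,0,0,0,0,0],
])

```text
time_s: 38.65
eef_pos: [0.4732, 0.1683, 0.0404]
eef_rot: [3.141, 0.032, 3.078]
wrist_force: [0.9, -0.7, -0.2]
grip_width: 0.0006
grasp_force: 0.0
```

send_rows([
  [0,0,0.0004,0,0,0],
  [0,0,0,0,0,0],
])

```text
time_s: 38.9
eef_pos: [0.4732, 0.1683, 0.0401]
eef_rot: [3.141, 0.032, 3.078]
wrist_force: [-0.8, -0.4, 0.9]
grip_width: 0.0002
grasp_force: 0.8
```

send_rows([
  [0,0,0.0004,0,0,0],
  [0,0,0,0,0,0],
])

```text
time_s: 39.15
eef_pos: [0.4732, 0.1683, 0.0398]
eef_rot: [3.141, 0.032, 3.078]
wrist_force: [-0.6, -0.6, 3.7]
grip_width: 0.0007
grasp_force: 2.0
```

send_rows([
  [0,0,0.0004,0,0,0],
  [0,0,0,0,0,0],
])

```text
time_s: 39.4
eef_pos: [0.4732, 0.1683, 0.0394]
eef_rot: [3.141, 0.032, 3.078]
wrist_force: [-1.6, 0.3, 6.2]
grip_width: 0.0008
grasp_force: 3.1
```

send_rows([
  [0,0,0.0004,0,0,0],
  [0,0,0,0,0,0],
])

```text
time_s: 39.65
eef_pos: [0.4732, 0.1683, 0.0391]
eef_rot: [3.141, 0.032, 3.078]
wrist_force: [-1.5, -1.4, 7.7]
grip_width: 0.0004
grasp_force: 3.8
```

send_rows([
  [0,0,0.0003,0,0,0],
  [0,0,0,0,0,0],
])

```text
time_s: 39.9
eef_pos: [0.4732, 0.1683, 0.0388]
eef_rot: [3.141, 0.032, 3.078]
wrist_force: [-1.9, -1.1, 8.9]
grip_width: 0.0009
grasp_force: 4.3
```

send_rows([
  [0,0,0.0003,0,0,0],
  [0,0,0,0,0,0],
])

```text
time_s: 40.15
eef_pos: [0.4732, 0.1683, 0.0387]
eef_rot: [3.141, 0.033, 3.078]
wrist_force: [-2.1, -1.5, 11.2]
grip_width: 0.0011
grasp_force: 5.5
```

send_rows([
  [0,0,0.0003,0,0,0],
  [0,0,0,0,0,0],
])

```text
time_s: 40.4
eef_pos: [0.4732, 0.1683, 0.0386]
eef_rot: [3.141, 0.033, 3.078]
wrist_force: [-1.1, -2.2, 13.3]
grip_width: 0.0004
grasp_force: 6.9
```

send_rows([
  [0,0,0.0003,0,0,0],
  [0,0,0,0,0,0],
])

```text
time_s: 40.65
eef_pos: [0.4732, 0.1684, 0.0385]
eef_rot: [3.141, 0.033, 3.078]
wrist_force: [-2.9, -3.2, 16.0]
grip_width: 0.0001
grasp_force: 8.3
```

send_rows([
  [0,0,0.0003,0,0,0],
  [0,0,0,0,0,0],
])

```text
time_s: 40.9
eef_pos: [0.4732, 0.1684, 0.0383]
eef_rot: [3.141, 0.033, 3.078]
wrist_force: [-3.1, -4.5, 18.6]
grip_width: 0.0005
grasp_force: 9.7
```

send_rows([
  [0,0,0.0003,0,0,0],
  [0,0,0,0,0,0],
])

```text
time_s: 41.15
eef_pos: [0.4732, 0.1684, 0.0382]
eef_rot: [3.141, 0.033, 3.078]
wrist_force: [-4.1, -4.2, 22.1]
grip_width: 0.0004
grasp_force: 11.1
```

```bash
python3 plane.py w14
```

```text
[0.4732 0.1684 0.0382] 41.15 [ 0.19  0.88 -1.01  2.23  1.26  0.78 -0.21]
n 2007 rms 0.46 plate top mm at posts 0,1,2: [np.float64(22.66), np.float64(22.78), np.float64(21.5)]
bench 0.0007724220369299779
```

send_rows([
  [0,0,-0.005,0,0,0],
  [-0.0005,0,-0.02,0,0,0],
  [-0.001,0,-0.03,0,0,0],
  [-0.001,0,-0.03,0,2,0],
  [0,0,0,0,0,0],
  [0,0,0,0,0,0],
])

```text
time_s: 41.95
eef_pos: [0.4729, 0.1677, 0.1214]
eef_rot: [3.141, -0.003, 3.077]
wrist_force: [0.7, -1.1, -0.0]
grip_width: 0.0007
grasp_force: 0.0
```

```bash
python3 plane.py w15
cat > pins.py <<'E'
from h import *
N=4; D=[]
for _ in range(N):
    e=ext("wrist"); im,d=manip.read_camera("wrist"); D.append(d)
d=np.median(D,0); vv,uu=np.mgrid[0:420,0:560]; Z=unproj("wrist",uu,vv,d,e); c,s=np.cos(-.063),np.sin(-.063)
X=((Z[...,0]-.511)*c+(Z[...,1]-.165)*s)*1000; Y=(-(Z[...,0]-.511)*s+(Z[...,1]-.165)*c)*1000; z=Z[...,2]*1000
for n,(x,y) in enumerate(((54,40),(54,-40),(-54,0))):
    q=(d>0)&(np.hypot(X-x,Y-y)<8)&(z>24.8)&(z<45); print(n,q.sum())
    for h in np.arange(25.5,40,1.5):
        k=q&(abs(z-h)<.75)
        if k.sum(): print("  ",h,k.sum(),"x",(X[k].min()-x).round(1),(X[k].max()-x).round(1),"y",(Y[k].min()-y).round(1),(Y[k].max()-y).round(1))
E
python3 pins.py
```

```text
[0.4729 0.1677 0.1214] 41.95 [ 0.28  0.78 -1.14  2.16  0.98  0.87  0.03]
n 3936 rms 0.47 plate top mm at posts 0,1,2: [np.float64(23.41), np.float64(23.45), np.float64(23.46)]
bench 0.0008168401881516244
0 0
1 0
2 39
   25.5 4 x -5.3 -0.4 y 0.6 2.9
   27.0 4 x -4.7 -0.9 y -0.2 2.1
   28.5 4 x -4.2 3.6 y -0.2 1.3
   30.0 3 x -3.8 3.2 y 1.3 2.1
   31.5 3 x -3.9 -1.0 y -0.2 1.3
   33.0 1 x -3.4 -3.4 y 0.6 0.6
   34.5 3 x -3.0 -0.9 y -0.2 1.3
   36.0 7 x -2.6 -0.4 y -0.2 2.1
   37.5 5 x -1.4 1.0 y 0.6 2.1
   39.0 3 x -1.1 -0.1 y 0.6 2.0
```

The depth profile of pin 2 matches barbs sprung out, so it looks clicked. I'll move forward to check pins 0 and 1 the same way.

send_rows([
  [-0.03,0,0,0,0,0],
  [-0.05,0,0,0,0,0],
  [-0.04,0,0,0,0,0],
  [-0.018,0,0,0,0,0],
  [0,0,0.02,0,0,0],
  [0,0,0,0,0,0],
  [0,0,0,0,0,0],
])

```text
time_s: 43.08
eef_pos: [0.6095, 0.1598, 0.1013]
eef_rot: [3.141, -0.004, 3.079]
wrist_force: [-0.6, -0.0, 0.2]
grip_width: 0.0003
grasp_force: 0.0
```

```bash
python3 plane.py w16; python3 pins.py
```

```text
[0.6095 0.1598 0.1013] 43.075 [ 0.29  0.91 -1.09  1.88  0.97  1.    0.27]
n 12233 rms 0.51 plate top mm at posts 0,1,2: [np.float64(23.5), np.float64(23.5), np.float64(23.55)]
bench 0.0008372093038093982
0 61
   25.5 9 x -4.9 5.1 y -0.5 1.6
   27.0 4 x -3.0 4.2 y 0.3 2.1
   28.5 6 x -4.4 4.0 y -0.1 2.2
   30.0 10 x -3.8 3.9 y -0.4 3.3
   31.5 3 x -3.3 -1.2 y 0.1 0.7
   33.0 5 x -2.7 2.7 y -0.3 0.5
   34.5 6 x -2.8 2.7 y -0.4 1.6
   36.0 7 x -2.3 1.7 y -0.1 1.2
   37.5 7 x -1.1 1.7 y 0.3 1.9
   39.0 4 x -0.6 0.8 y 0.7 1.5
1 70
   25.5 8 x -5.1 5.7 y 0.5 4.1
   27.0 9 x -4.5 4.7 y -0.9 2.5
   28.5 7 x -3.9 3.8 y -1.4 2.1
   30.0 2 x -3.4 2.9 y -0.6 0.4
   31.5 11 x -3.4 3.5 y -1.0 2.6
   33.0 5 x -2.9 2.7 y 0.7 2.1
   34.5 3 x -2.4 2.4 y 1.7 1.8
   36.0 11 x -2.4 2.3 y 0.6 2.7
   37.5 6 x -1.2 1.5 y 0.8 2.2
   39.0 5 x -0.7 0.7 y 0.4 1.7
2 53
   25.5 5 x 0.4 5.2 y -1.0 1.8
   27.0 3 x 4.4 4.9 y 0.4 1.8
   28.5 6 x 1.0 4.5 y -0.3 1.8
   30.0 5 x 3.2 4.0 y 0.4 1.8
   31.5 3 x 1.3 3.5 y -0.3 1.8
   33.0 4 x 1.0 3.1 y -0.2 1.8
   34.5 3 x 2.5 3.0 y 1.1 1.8
   36.0 8 x 0.9 2.9 y -0.2 1.8
   37.5 9 x -1.3 1.8 y -0.2 1.8
   39.0 6 x -0.3 1.0 y 0.5 1.8
```

All three pins show barbs about 10 mm wide just above the plate, wider than the 8 mm holes. The board is level at the seated height with the robot clear of it.

```bash
python3 -c "
from plant import manip
print(manip.close_job())"
```

```text
the job is handed in; nothing more can be done
None
```

The board is on all three supports, level and staying down with the robot clear, and the job was handed in at about 43 s. My readings indicate all three clicked: the barbs measure about 10 mm wide just above the 8 mm holes. I felt no clear click at 0 or 2, pressing peaked at about 23 N, and joint 6 briefly read 0.106 against its 0.11 limit during the first press on support 2.

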